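# Put a read batch away: snap canisters onto the turning rack, slide cases in the drawer

## Task

Put away the finished batch at the microscope bench: first turn the rack until an empty ring faces the robot, then snap every loose sample canister by its sprung hook onto a ring that is still empty, one canister to a ring, so that each hangs freely with its gate shut. Put the slide cases into the open drawer and push the drawer fully shut. Leave the bowl, the cup and the mouse where they are.

Things in the scene. Friction and masses are not known exactly. Their poses are not given: they have to be found in the camera images.
- can1: Aluminium sample canister, diameter 42, lid top at 50, 0.17 kg, upright, with a 10 thick (y) steel snap hook on its lid and on top of that a black grip tab, 30 (x) by 10 (y), z 101 to 135. Origin: centre of the underside, z up. The hook's mouth opens to its own +x, which starts within 57 degrees of world +x. Take the tab from above, fingers closing along y. May be absent (None).
- can1_crown (a point): Seat under the hook's crown, at (0, 0, 93) in the canister's frame: on the bar's centre line when it hangs. Back of the hook: x -21 to -15. Mouth at x = +15 to +21, from z 54 to 77, nose above it. Push the mouth level onto a ring's bar (bar at about z 65) until the bar is near the back (x = -10): the gate flicks shut behind it. Then lower until the bar is in the crown.
- can1_gate (a joint): Brass sprung gate across the mouth of this canister's hook, pivoted at its foot (x 15, z 54 in the canister's frame), 22 long; swings inward only: 0 shut, 1.35 rad fully in. It resists a bar with about 1 to 3 N and springs shut once the bar is 26 from the pivot.
- can2: Aluminium sample canister, diameter 42, lid top at 50, 0.17 kg, upright, with a 10 thick (y) steel snap hook on its lid and on top of that a black grip tab, 30 (x) by 10 (y), z 101 to 135. Origin: centre of the underside, z up. The hook's mouth opens to its own +x, which starts within 57 degrees of world +x. Take the tab from above, fingers closing along y. May be absent (None).
- can2_crown (a point): Seat under the hook's crown, at (0, 0, 93) in the canister's frame: on the bar's centre line when it hangs. Back of the hook: x -21 to -15. Mouth at x = +15 to +21, from z 54 to 77, nose above it. Push the mouth level onto a ring's bar (bar at about z 65) until the bar is near the back (x = -10): the gate flicks shut behind it. Then lower until the bar is in the crown.
- can2_gate (a joint): Brass sprung gate across the mouth of this canister's hook, pivoted at its foot (x 15, z 54 in the canister's frame), 22 long; swings inward only: 0 shut, 1.35 rad fully in. It resists a bar with about 1 to 3 N and springs shut once the bar is 26 from the pivot.
- can3: Aluminium sample canister, diameter 42, lid top at 50, 0.17 kg, upright, with a 10 thick (y) steel snap hook on its lid and on top of that a black grip tab, 30 (x) by 10 (y), z 101 to 135. Origin: centre of the underside, z up. The hook's mouth opens to its own +x, which starts within 57 degrees of world +x. Take the tab from above, fingers closing along y. May be absent (None).
- can3_crown (a point): Seat under the hook's crown, at (0, 0, 93) in the canister's frame: on the bar's centre line when it hangs. Back of the hook: x -21 to -15. Mouth at x = +15 to +21, from z 54 to 77, nose above it. Push the mouth level onto a ring's bar (bar at about z 65) until the bar is near the back (x = -10): the gate flicks shut behind it. Then lower until the bar is in the crown.
- can3_gate (a joint): Brass sprung gate across the mouth of this canister's hook, pivoted at its foot (x 15, z 54 in the canister's frame), 22 long; swings inward only: 0 shut, 1.35 rad fully in. It resists a bar with about 1 to 3 N and springs shut once the bar is 26 from the pivot.
- rack (a joint): Turn of the rotating rack about its upright axis, rad, counter-clockwise from above positive, range -6.2 to 6.2; stiff enough to stay where it is left (0.12 N m). The rack has a round base, a post, and four level rings at 90 degrees; at 0 the occupied ring points to world -x (to the robot's side), ring1 to -y, ring2 to +x, ring3 to +y. 
- rack_base: Fixed round base of the rack, 140 in diameter. Origin: on the rack axis, on the table; its axes stay parallel to the world's.
- rack_knob (a point): Centre of the square black turning knob on top of the rack post: 28 by 28, 34 high (165 to 199 above the table), sides square to the ring arms. It turns with the rack; to be gripped from above.
- ring_full (a point): Middle of the straight outer bar of an already occupied ring of the rack, on the bar's centre line, 115 from the rack axis and 150 above the table. The bar is 8 in diameter, level, straight for 44, square to the ring's arm; inside the bar the ring is open for 34 towards the axis. An identical canister is fixed on it for good, hanging with its tab up to 192 above the table; leave it there.
- ring1 (a point): Middle of the straight outer bar of an empty ring of the rack, on the bar's centre line, 115 from the rack axis and 150 above the table. The bar is 8 in diameter, level, straight for 44, square to the ring's arm; inside the bar the ring is open for 34 towards the axis. Takes one canister.
- ring2 (a point): Middle of the straight outer bar of an empty ring of the rack, on the bar's centre line, 115 from the rack axis and 150 above the table. The bar is 8 in diameter, level, straight for 44, square to the ring's arm; inside the bar the ring is open for 34 towards the axis. Takes one canister.
- ring3 (a point): Middle of the straight outer bar of an empty ring of the rack, on the bar's centre line, 115 from the rack axis and 150 above the table. The bar is 8 in diameter, level, straight for 44, square to the ring's arm; inside the bar the ring is open for 34 towards the axis. Takes one canister.
- case1: A flat closed grey plastic microscope-slide case, 70 (x) by 32 (y) by 22 high, 0.05 kg, lying on the table. Origin: centre of its underside. May be absent (None).
- case2: A flat closed grey plastic microscope-slide case, 70 (x) by 32 (y) by 22 high, 0.05 kg, lying on the table. Origin: centre of its underside. May be absent (None).
- cabinet: Fixed small metal drawer cabinet, 240 (x) by 220 (y) by 110 high, with one drawer whose front faces the cabinet's -x. Origin: centre of its underside; its yaw varies a little. The edge of its top at the front is at x = -105.
- cabinet_drawer0 (a joint): Pull-out of the drawer along the cabinet's -x, m: 0 fully shut, at most 0.165; starts 0.13 to 0.16. Slides with about 1 N of friction.
- cabinet_drawer0_handle (a point): Middle of the drawer's bar handle (110 long along y), 72 above the table, 35 in front of the front panel. In the cabinet's axes the drawer's inside starts 56 behind this point (+x) and is 178 wide, centred; the opening ends at the edge of the cabinet's top. Above the table: inner floor 22, side walls up to 88, front panel up to 98.
- bowl: Bystander: white plastic bowl, 110 in diameter, 45 high. Origin at its underside.
- beaker: Bystander: clear plastic cup, 64 in diameter, 80 high. Origin at its underside.
- mouse: Bystander: black computer mouse, about 75 by 60 by 28. Origin at its underside.

How it is judged (in metres and radians):
On the way, in this order (a step that is already met when the one before it is completed fails the run):
1. an empty ring is turned round to the robot's side of the rack (within about 30 degrees of world -x) (x of any of ring1, ring2, ring3 in the frame of rack_base below -0.099 m), for 0.2 s.
2. only then the first canister is snapped onto a ring, gate shut (((distance between any of ring1, ring2, ring3 and can1_crown below 0.045 m and height (world z) of can1_crown between 0.137 and 0.16 m and value of joint can1_gate below 0.15 rad) or (distance between any of ring1, ring2, ring3 and can2_crown below 0.045 m and height (world z) of can2_crown between 0.137 and 0.16 m and value of joint can2_gate below 0.15 rad) or (distance between any of ring1, ring2, ring3 and can3_crown below 0.045 m and height (world z) of can3_crown between 0.137 and 0.16 m and value of joint can3_gate below 0.15 rad))), for 0.2 s.
At the end, for the whole second after the job is handed in: Each canister hangs at rest on its own empty ring: crown point within 45 mm of the bar's middle and at bar height (137 to 160 mm), gate within 0.15 rad of shut, canister within 0.35 rad of upright. Each slide case lies at rest in the drawer, and the drawer is within 8 mm of fully shut (distance between any of ring1, ring2, ring3 and can1_crown below 0.045 m and height (world z) of can1_crown between 0.137 and 0.16 m and value of joint each of can1_gate, can2_gate, can3_gate below 0.15 rad and linear speed of each of can1, can2, can3 below 0.05 m/s and angle between each of can1, can2, can3's own z axis and vertical below 0.35 rad and distance between any of ring1, ring2, ring3 and can2_crown below 0.045 m and height (world z) of can2_crown between 0.137 and 0.16 m and distance between any of ring1, ring2, ring3 and can3_crown below 0.045 m and height (world z) of can3_crown between 0.137 and 0.16 m and distance between can1 and can2 above 0.09 m and distance between each of can1, can2 and can3 above 0.09 m and x of case1 in the frame of cabinet between -0.105 and 0.1 m and y of case1 in the frame of cabinet between -0.09 and 0.09 m and z of case1 in the frame of cabinet between 0.01 and 0.07 m and linear speed of each of case1, case2 below 0.03 m/s and x of case2 in the frame of cabinet between -0.105 and 0.1 m and y of case2 in the frame of cabinet between -0.09 and 0.09 m and z of case2 in the frame of cabinet between 0.01 and 0.07 m and value of joint cabinet_drawer0 below 0.008 m); the robot touches nothing.
It fails at once if the bowl is moved more than 3 cm (distance of bowl from where it was at the start of the episode above 0.03 m).
It fails at once if the cup is moved more than 3 cm (distance of beaker from where it was at the start of the episode above 0.03 m).
It fails at once if the mouse is moved more than 3 cm (distance of mouse from where it was at the start of the episode above 0.03 m).
Of can1, can2, can3 only 2 to 3 are there at a start; the rules pass over those that are not, and their reading is None.
Of case1, case2 only 1 to 2 are there at a start; the rules pass over those that are not, and their reading is None.
At some moment in a run one of can1, can2, can3, case1, case2 may be knocked a few centimetres aside while the robot is not near it.
It also fails if it takes over 210 s, if anything falls off the work surface, if the arm or the gripper's body presses on something with over 40 N, if the wrist force passes 120 N, or if a joint passes its speed limit or range.

## Robot

A 6-joint arm with a two-finger parallel gripper is mounted at the origin on the work surface. World frame = base frame: x ahead of the robot, y to its left, z up, the work surface at z = 0. Lengths are in mm, angles in rad, forces in N, time in s.
With the tool pointing down it reaches from about 350 to 775 mm from the base axis. Payload 7.3 kg.
Tool frame: the origin (TCP) lies midway between the tips of the shut fingers; the grasp point (between the pads) lies 19 mm behind it; z points along the fingers, y is the direction in which the jaws open and shut (so a half turn about z gives the same grasp; the last joint's range is limited). The gripper opens to 92 mm and grips with 3 to 60 N. Pads are 19 mm wide; open, the fingers measure 130 mm over their backs; the gripper's body (75 mm by 190 mm) begins 47 mm behind the grasp point.
Start: joints at [1.094, 0.342, 1.524, -0, 1.275, -0.146], TCP at [170.507, 496.563, 195.941] pointing down, gripper open.
Joint ranges: [-2.53, 2.53], [-0.77, 2.02], [0.04, 2.7], [-1, 4.14], [0.28, 2.66], [-3.11, 3.11]. Speed limits (rad/s): [2.57, 2.57, 3.14, 3.14, 3.14, 3.14].

## Interface

Orientations are given as [roll, pitch, yaw] about the fixed x, y, z axes, in that order (R = Rz(yaw) Ry(pitch) Rx(roll)).
In Python, from plant import sensors, imaging, ticket gives the robot as it stands. The module is installed in compiled form; this text tells all that it offers.
- The arm moves only by the tool arm_command, never from a script. Its argument "increments" is one flat list of numbers, 5 for each row, row after row: the closure, from 0 (fully open) to 1 (shut), then the shift along the tool's x, y, z in mm, then the turn about the tool's z in degrees. In form: [hand, dx, dy, dz, spin, hand, dx, dy, dz, spin, ...]. A call has 1 to 20 rows; each row is the pose to reach, as a shift and turn from the pose commanded when the call began, along the tool's axes at that moment; what a row does not reach only later rows make up. A row lasts 1/8 s, in which the tool goes at most 62.5 mm and 10.7 degrees, less where a joint would pass 70% of its speed; a pose out of reach is approached as far as the arm can. A call with a gripper value outside its range is refused whole. The fingers move at their own pace and stop on an object; the grip force is fixed at half the most. Time passes only in rows, so rows that repeat a pose let the fingers close. It gives the time, the measured TCP pose, the force and the opening at its end, in the units of the state.
- sensors.get_obs(): the state, without advancing time (a new reading comes with each control period).
- imaging.capture(name): name is "side" or "top" or "wrist"; returns the picture (420x560x3 uint8, blue, green, red); there is no depth.
- imaging.calibration(name): a dict with "fx", "fy", "cx", "cy" (pixels), "D" ([k1, k2, p1, p2, k3] as OpenCV has them; the pictures are not rectified), "world_to_cam" (4x4, takes a point from world to camera coordinates); the wrist camera has in their place "hand_eye" (4x4, takes a point from camera to tool coordinates, whose origin is the TCP and whose axes are the flange's). Camera axes: x right, y down, z forward; pixel columns grow to the right and rows downward; lengths in mm; the calibration is good to about 2 mm. A picture is of the moment at which its call begins: read the wrist's pose just before it. calibration takes no time and is no camera call.
- ticket.close_job(): hands the job in, once; it reports no verdict.
The state is a dict: "time": time; "joint_positions": joint angles; "dq": joint speeds; "tau": joint torques, N m; "tool_pos": TCP position; "tcp_rot": TCP orientation; "contact_force": force on the tool from outside, world axes, zero at the start; "moment": the same for the moment, N m; "grip_width": finger opening in mm.
Only numpy, scipy, OpenCV 4.12 (cv2) and the standard library are available. Lean on these libraries where they do the work, as an engineer would, in place of code of your own. Each camera call takes 0.05 s, during which the arm holds its last target. There are 200 camera calls.

## Working session

There is one attempt and no reset: what is moved stays moved. The work goes in short steps, Python scripts to look and compute and a tool call to move; the robot and the scene stay as the last step left them, time stands still between calls to the robot, and variables do not carry over. Pictures are saved under pics/ and viewed, about 12 in all and at most 16, crops included, and the job is handed in when it is done.

Besides the shell and the picture viewer there is one more tool, called after ">>>" by a JSON object that holds its "fn" and its "kwargs". arm_command: Moves the arm, as the interface text tells. Its arguments: {"type":"object","properties":{"increments":{"type":"array","items":{"type":"number"}}},"required":["increments"]}

```bash
mkdir -p pics
cat > h.py <<'E'
import numpy as np, cv2
from plant import sensors, imaging, ticket
from scipy.spatial.transform import Rotation as R
def tool():
    o=sensors.get_obs(); T=np.eye(4); T[:3,:3]=R.from_euler('xyz',o['tcp_rot']).as_matrix(); T[:3,3]=o['tool_pos']; return T
def cam(name,T=None):
    c=imaging.calibration(name); K=np.array([[c['fx'],0,c['cx']],[0,c['fy'],c['cy']],[0,0,1.]]); D=np.array(c['D'],float)
    if name=='wrist': c2w=(tool() if T is None else T)@np.array(c['hand_eye'])
    else: c2w=np.linalg.inv(np.array(c['world_to_cam']))
    return K,D,c2w
def ray(C,uv,z):
    K,D,c2w=C; p=cv2.undistortPoints(np.array(uv,float).reshape(-1,1,2),K,D).reshape(-1,2)
    d=np.c_[p,np.ones(len(p))]@c2w[:3,:3].T; o=c2w[:3,3]
    return o+d*((z-o[2])/d[:,2])[:,None]
def proj(C,P):
    K,D,c2w=C; w=np.linalg.inv(c2w); P=np.array(P,float).reshape(-1,3)
    return cv2.projectPoints(P,cv2.Rodrigues(w[:3,:3])[0],w[:3,3],K,D)[0].reshape(-1,2)
def shift(target,yawt=None):
    T=tool(); print('shift',np.round(T[:3,:3].T@(np.array(target)-T[:3,3]),1))
E
python3 - <<'E'
from h import *
o=sensors.get_obs(); print(o)
for n in ('top','side','wrist'):
    im=imaging.capture(n); cv2.imwrite(f'pics/{n}0.png',im); C=cam(n); print(n,C[0][0,0],np.round(C[2],2).tolist())
E
```

```text
{'time': 0.0, 'joint_positions': array([ 1.09400746e+00,  3.42746128e-01,  1.52502497e+00, -1.19712230e-05,
        1.27540661e+00, -1.45969535e-01]), 'dq': array([-9.12962073e-04, -5.42616000e-04,  7.34006076e-04,  3.88061306e-05,
       -1.52769528e-03,  7.53088538e-04]), 'tau': array([ 5.87968734e-04, -4.31235480e+01, -2.44225377e+01,  7.18339370e-02,
        5.57885470e-02, -1.25299903e-04]), 'tool_pos': array([170.282524  , 496.12835247, 195.23008511]), 'tcp_rot': array([-3.14002278e+00, -2.19224515e-04,  2.81077664e+00]), 'contact_force': array([-0.17393207,  0.58344454,  0.2870569 ]), 'moment': array([-0.0019529 ,  0.01053586, -0.00609567]), 'grip_width': 92.4644283199405}
top 384.87778448621003 [[-0.02, -0.99, 0.13, 421.92], [-1.0, 0.02, -0.02, 39.62], [0.01, -0.13, -0.99, 1175.76], [0.0, 0.0, 0.0, 1.0]]
side 515.0314744719406 [[0.97, -0.18, 0.18, 317.38], [-0.25, -0.62, 0.74, -891.28], [-0.02, -0.76, -0.65, 942.02], [0.0, 0.0, 0.0, 1.0]]
wrist 300.95654436431175 [[0.32, 0.9, 0.28, 92.54], [0.95, -0.31, -0.1, 522.62], [-0.0, 0.3, -0.95, 384.24], [0.0, 0.0, 0.0, 1.0]]
```

View pics/top0.png

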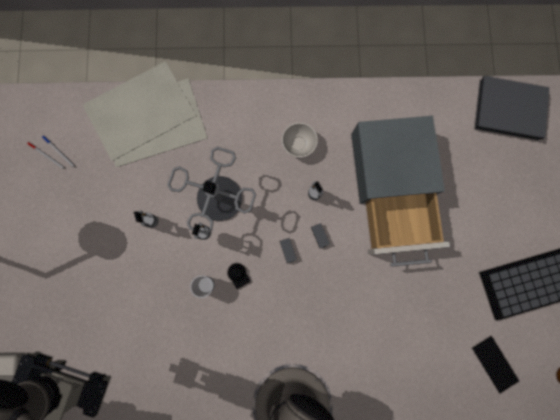

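View pics/side0.png

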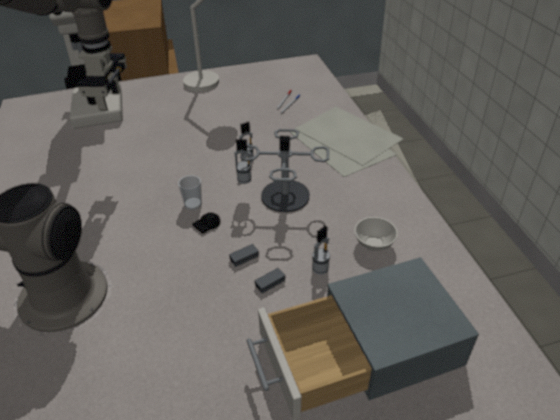

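The top view shows the rack post near (210,187), with rings at (223,157), (180,180), (243,198) and the occupied one at (202,232). Loose canisters are near (147,219) and (316,190), the cases at (289,251) and (320,236), and the drawer handle at (411,260). A zoomed crop comes next.

Run:
```python
from h import *
im=cv2.imread('pics/top0.png'); c=im[130:300,120:340]; cv2.imwrite('pics/topz.png',cv2.convertScaleAbs(cv2.resize(c,None,fx=3.5,fy=3.5,interpolation=cv2.INTER_CUBIC),alpha=1.6))
C=cam('top')
print(ray(C,[(210,187)],199),ray(C,[(223,157),(180,180),(243,198),(202,232)],150),ray(C,[(140,216),(316,184)],135),ray(C,[(289,251),(320,236)],22),ray(C,[(411,260)],72))
```

```text
[[607.6074664  203.28189845 199.        ]] [[699.5301814  176.31757059 150.        ]
 [637.6902948  292.57523804 150.        ]
 [585.15334237 122.69384013 150.        ]
 [495.70284707 232.38341677 150.        ]] [[543.49165021 403.08454766 135.        ]
 [622.75817193 -77.17496135 135.        ]] [[443.04487268  -2.51713411  22.        ]
 [485.80540072 -96.59069894  22.        ]] [[ 409.19272203 -348.81011382   72.        ]]
```

View pics/topz.png

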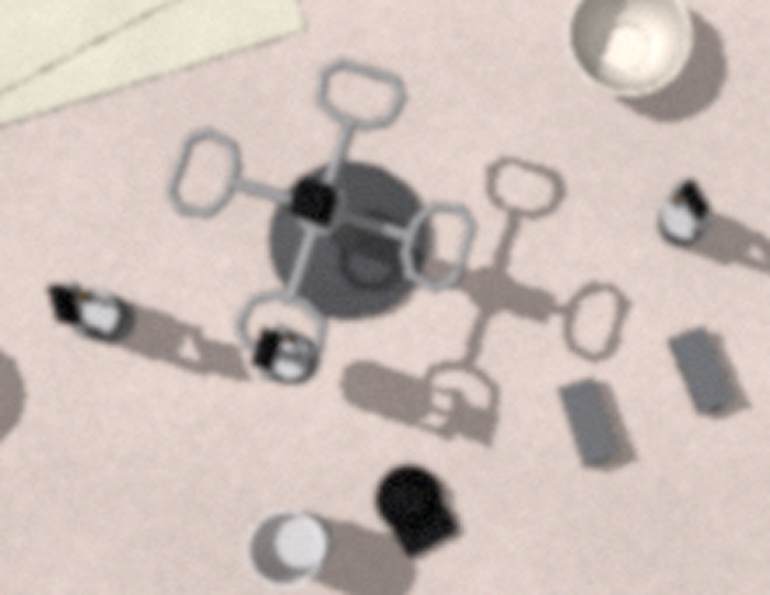

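The zoom shows the occupied ring with its canister at crop (285,355), and two loose canisters with tabs at (67,303) and (690,200). The cases are at (595,422) and (708,370), and the rack stands at about -19°. I'm going above the rack for a closer look.

Run:
```python
from h import *
shift([565,205,320])
```

```text
shift [-467.8 -147.4 -124.5]
```

>>> {"fn": "arm_command", "kwargs": {"increments": [0, 0, 0, -60, 0, 0, -40, -12, -124, 0, 0, -98, -31, -124, 0, 0, -156, -49, -124, 0, 0, -214, -67, -124, 0, 0, -272, -86, -124, 0, 0, -330, -104, -124, 0, 0, -388, -122, -124, 0, 0, -440, -139, -124, 0, 0, -468, -147, -124, 0, 0, -468, -147, -124, 0]}}

```text
time: 1.52
tool_pos: [566.6, 203.8, 318.5]
tcp_rot: [-3.14, -0.002, 2.808]
contact_force: [-1.0, 0.1, -0.3]
grip_width: 91.6
```

Run:
```python
from h import *
T=tool(); np.save('T1.npy',T); print(T[:3,3], sensors.get_obs()['time'],sensors.get_obs()['contact_force'])
im=imaging.capture('wrist'); cv2.imwrite('pics/w1.png',im)
```

```text
[566.59000521 203.80911669 318.50154407] 1.525 [-0.96340946  0.137614   -0.31166888]
```

View pics/w1.png

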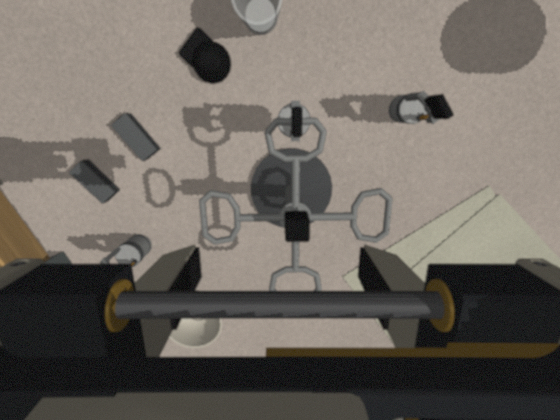

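The wrist view has the arms nearly square to the image: the knob is at (297,226), the side ring bars at about (202,217) and (389,215), and the base disc is centred near (291,188).

Run:
```python
from h import *
T=np.load('T1.npy'); C=cam('wrist',T); im=cv2.imread('pics/w1.png')
b=ray(C,[(202,217),(389,215)],150); print(b,b.mean(0),np.linalg.norm(b[0]-b[1]), np.degrees(np.arctan2(*(b[1]-b[0])[[1,0]])))
m=(im[200:250,275:320].max(2)<22).astype(np.uint8); ys,xs=np.where(m); print(xs.min()+275,xs.max()+275,ys.min()+200,ys.max()+200)
for r in m[::2]: print(''.join('#' if v else '.' for v in r))
p=b.mean(0)
a=np.arctan2(*(b[1]-b[0])[[1,0]]); Rz=R.from_euler('z',a).as_matrix()
for z in (165,199): print(z,np.round(proj(C,[p*[1,1,0]+[0,0,z]+Rz@np.array([i*14,j*14,0]) for i in(-1,1) for j in (-1,1)]),0).tolist())
print(proj(C,[p*[1,1,0]]))
# top-view tab yaws / case info
```

```text
[[572.70865754  98.45217972 150.        ]
 [646.66579929 320.44872554 150.        ]] [609.68722842 209.45045263 150.        ] 233.99172030413325 71.57473954796998
286 307 212 238
.............................................
.............................................
.............................................
.............................................
.............................................
.............................................
.............#.####...#.#....#...............
...........#########..#########..............
...........##.#.####.#.#.#.####..............
............###...#.#####.#..###.............
...........#.......#.#..#......#.............
................#...#........#.#.............
............#...........#....................
...............#...........#.................
................#..........#.................
.............................................
............#..................#.............
............#....#..#..#.#...................
...................#.....#...................
............##.#..#.#.#......#...............
.............................................
.............................................
.............................................
.............................................
.............................................
165 [[284.0, 231.0], [284.0, 209.0], [307.0, 231.0], [308.0, 209.0]]
199 [[285.0, 242.0], [285.0, 218.0], [310.0, 242.0], [311.0, 218.0]]
[[290.98889532 188.21165871]]
```

Run:
```python
from h import *
shift([609.5,209.5,167])
```

```text
shift [-40.3  18.8 151.9]
```

>>> {"fn": "arm_command", "kwargs": {"increments": [0, -40, 19, 0, 0, 0, -40, 19, 50, 0, 0, -40, 19, 90, 0, 0, -40, 19, 125, 0, 0, -40, 19, 152, 0, 0, -40, 19, 152, 0, 1, -40, 19, 152, 0, 1, -40, 19, 152, 0, 1, -40, 19, 152, 0, 1, -40, 19, 152, 0, 1, -40, 19, 152, 0, 1, -40, 19, 152, 0]}}

```text
time: 3.08
tool_pos: [609.4, 210.5, 167.9]
tcp_rot: [3.142, -0.0, 2.811]
contact_force: [-0.3, 0.1, -0.6]
grip_width: 36.5
```

>>> {"fn": "arm_command", "kwargs": {"increments": [1, 0, 0, 0, 0, 1, 0, 0, 0, 0, 1, 0, 0, 0, 0]}}

```text
time: 3.45
tool_pos: [609.7, 210.6, 168.5]
tcp_rot: [3.141, 0.001, 2.811]
contact_force: [-0.4, 0.3, 3.2]
grip_width: 6.6
```

The width of 6.6 doesn't fit a 28 mm knob, so I'm looking.

Run:
```python
from h import *
o=sensors.get_obs();print(o['tool_pos'],o['grip_width'],o['contact_force'])
a=imaging.capture('side')[60:260,160:430]; b=imaging.capture('wrist')
cv2.imwrite('pics/w2.png',np.hstack([cv2.resize(a,(540,400)),cv2.resize(b[100:380,140:420],(260,260)) if 0 else cv2.copyMakeBorder(cv2.resize(b[130:330,210:390],(260,289)),0,111,0,0,0)]))
```

```text
[609.73196042 210.58137223 168.49331272] 6.591240742017789 [-0.39412788  0.28348579  3.24748339]
```

View pics/w2.png

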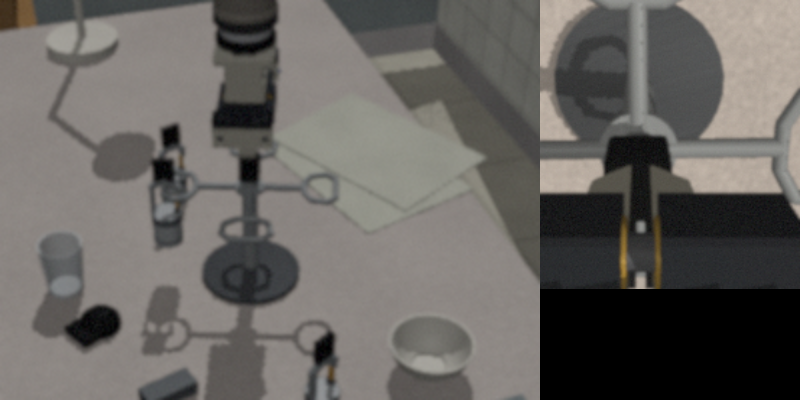

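Run:
```python
from h import *
C=cam('side'); a=imaging.capture('side'); b=imaging.capture('wrist')
T=tool()
P=[[609.5,209.5,z] for z in (165,199)]+[T[:3,3]]; q=proj(C,P); print(np.round(q,1))
a=cv2.resize(a[90:190,240:330],None,fx=5,fy=5,interpolation=cv2.INTER_CUBIC)
for u in q: cv2.circle(a,tuple(int(v) for v in ((u-[240,90])*5)),3,(0,0,255),-1)
b=cv2.resize(b[140:330,240:350],None,fx=3,fy=3,interpolation=cv2.INTER_CUBIC)
b=cv2.copyMakeBorder(b[:500],0,max(0,500-len(b)),0,0,0)
cv2.imwrite('pics/w3.png',cv2.convertScaleAbs(np.hstack([a,b]),alpha=2))
Cw=cam('wrist'); print(proj(Cw,P))
```

```text
[[283.6 148.1]
 [283.4 137.3]
 [283.6 146.7]]
[[278.23752913 239.27541401]
 [278.10209407 262.37601039]
 [279.97758877 241.1296344 ]]
```

View pics/w3.png

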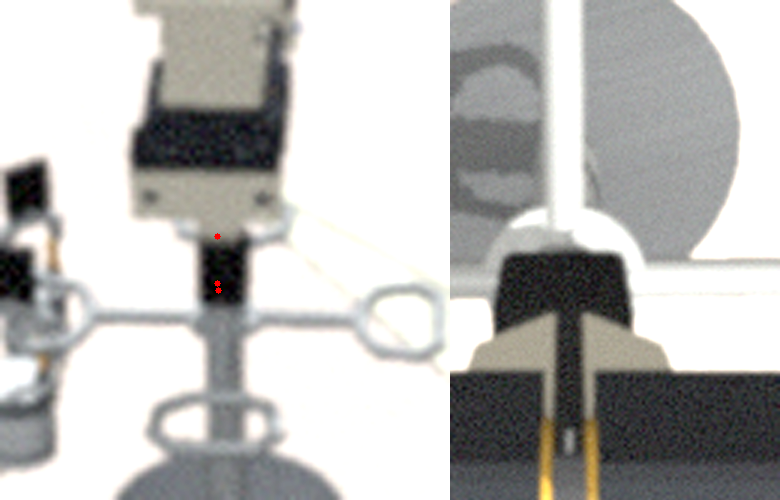

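Run:
```python
from h import *
T=tool(); b=imaging.capture('wrist'); cv2.imwrite('pics/w4.png',b)
def show(T,ax=(609.5,209.5)):
    C=cam('wrist',T); a=np.radians(71.6); u=np.array([np.cos(a),np.sin(a),0]); v=np.array([-np.sin(a),np.cos(a),0]); o=np.array([*ax,0])
    Z=np.array([0,0,1])
    print('bars',np.round(proj(C,[o+150*Z+115*u,o+150*Z-115*u,o+150*Z+115*v]),0).tolist(),'base',np.round(proj(C,[o+70*v+12*Z,o+70*u+12*Z]),0).tolist())
    print('knob near face',np.round(proj(C,[o+14*v+s*14*u+z*Z for z in(165,199) for s in(-1,1)]),0).tolist())
show(T)
for d in(15,30): T2=T.copy(); T2[2,3]+=d; show(T2)
b=cv2.convertScaleAbs(b,alpha=1.8); cv2.imwrite('pics/w4b.png',cv2.resize(b[:300],(784,420)))
```

```text
bars [[435.0, 230.0], [122.0, 233.0], [276.0, 59.0]] base [[278.0, 126.0], [338.0, 187.0]]
knob near face [[257.0, 220.0], [299.0, 220.0], [253.0, 240.0], [302.0, 240.0]]
bars [[425.0, 223.0], [132.0, 225.0], [277.0, 63.0]] base [[278.0, 125.0], [336.0, 184.0]]
knob near face [[259.0, 213.0], [297.0, 213.0], [255.0, 231.0], [301.0, 230.0]]
bars [[417.0, 217.0], [140.0, 219.0], [277.0, 66.0]] base [[278.0, 125.0], [334.0, 182.0]]
knob near face [[260.0, 207.0], [296.0, 207.0], [257.0, 222.0], [299.0, 222.0]]
```

View pics/w4b.png

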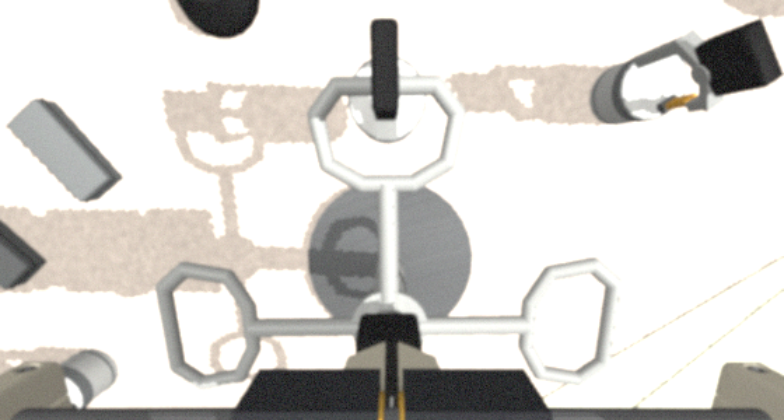

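Run:
```python
from h import *
o=sensors.get_obs();print(o['time'],o['tool_pos'],o['grip_width'],o['contact_force'],o['moment'])
```

```text
3.7 [609.74926798 210.64719671 168.48200304] 0.3974840584752527 [-0.21743285  0.21227347  4.61640491] [-0.05632581  0.00294065 -0.02527305]
```

>>> {"fn": "arm_command", "kwargs": {"increments": [1, 0, 0, -20, 0, 1, 0, 0, -40, 0, 1, 0, 0, -60, 0, 1, 0, 0, -60, 0]}}

```text
time: 4.2
tool_pos: [609.9, 210.7, 228.8]
tcp_rot: [3.14, 0.002, 2.811]
contact_force: [-0.9, 0.4, 0.5]
grip_width: 0.6
```

Run:
```python
from h import *
T=tool(); b=imaging.capture('wrist'); C=cam('wrist',T); c=cam('side'); s=imaging.capture('side')
q=proj(c,[T[:3,3],[609.5,209.5,199],[609.5,209.5,165]]); w=proj(C,[T[:3,3],[609.5,209.5,199]]); print(q,w)
A=cv2.resize(s[90:190,240:330],None,fx=5,fy=5); 
for u in q: cv2.circle(A,tuple(int(v) for v in ((u-[240,90])*5)),2,(0,0,255),-1)
B=cv2.resize(b[150:300,220:340],(400,500)); f=[400/120,500/150]
for u in w: cv2.circle(B,tuple(int(v) for v in ((u-[220,150])*f)),2,(0,0,255),-1)
cv2.imwrite('pics/w5.png',cv2.convertScaleAbs(np.hstack([A,B])[:,:800],alpha=3)); print(sensors.get_obs()['grip_width'],sensors.get_obs()['contact_force'])
```

```text
[[283.31805665 127.32421151]
 [283.4393565  137.30604682]
 [283.60494351 148.05480755]] [[279.97773702 241.13007553]
 [278.14535568 225.62180989]]
0.256363684594364 [ 0.94766001  0.53421086 -0.32461866]
```

View pics/w5.png

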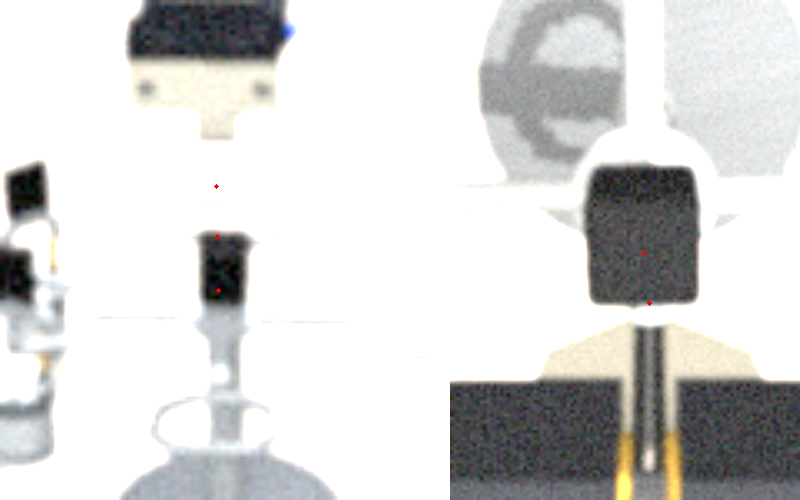

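Run:
```python
from h import *
b=imaging.capture('wrist'); s=imaging.capture('side')
g=s[110:142:1,270:298].mean(2).astype(int)
for i,r in enumerate(g[::2]): print(110+2*i,*['%3d'%v for v in r[::2]])
g=b[232:276:2,255:305].mean(2).astype(int)
for i,r in enumerate(g): print(232+2*i,*['%3d'%v for v in r[::2]])
```

```text
110  79  81  82  80  81  84  83  82  82  84  78  70  80 112
112  94  92  96  93  81  84  83  82  82  81  89  89  87 117
114 129 130 129 127 102  79  79  79  80 112 123 124 125 131
116 131 132 134 132 108  79  73  74  80 118 132 134 134 132
118 132 131 135 133 118  76  77  77  80 124 133 135 135 134
120 133 131 132 133 131 125 126 126 127 131 133 132 132 132
122 133 133 132 130 131 135 134 135 134 133 134 133 132 132
124 133 132 132 132 133 133 133 131 132 133 133 133 134 131
126 135 135 133 132 134 132 136 132 134 133 133 133 134 135
128 133 132 134 132 129 122 122 127 126 125 125 126 127 138
130 135 133 128 118  95  83  82  84  85  87  89  91  90 107
132 132 134 110 100 105 121 122 124 121 121 111 118 118  99
134 133 132 110 108 128 126 128 127 129 128 128 124 131 115
136 135 134 121  91  93  65  52  59  61  71 107 117 103  95
138 136 134 132 117  96  31  16  16  22  26  62  87  95 102
140 135 133 134 136 119  42  21  24  15  23  96 127 134 133
232 166 168 164  91  24  27  29  24  26  25  31  22  22  28  26  28  31  28  25  27  62 156 169 168 166
234 164 161 159  93  20  25  27  25 
[... 1447 characters left out ...]
  68  72  71  76  41  22  42  31  32  71  73  69  71  70  72  71  70  73  69
264  35  35  38  29  35  34  32  34  52  75  44  28  45  31  28  69  62  34  36  34  37  33  29  37  36
266  17  26  26  21  16  17  17  24  49  72  46  25  44  30  28  65  63  27  22  26  24  26  29  28   9
268  26  20  23  24  20  25  20  27  49  72  41  27  41  31  36  68  59  29  26  27  14  22  24  25  28
270  17  23  21  30  18  10  24  25  47  68  34  29  41  34  25  66  62  22  26  16  20  17  24  24  19
272  18  32  21  24  31  16  24  19  44  68  35  27  44  34  27  62  60  20  27  26  25  24  26  17  19
274  22  31  18  24  24  24  20  24  47  65  34  29  42  32  24  63  53  30  25  28  24  17  28  29  26
```

The camera rows and the upward force on shutting agree: the real fingertips sit about 30 mm above the reported TCP, so the fingers shut on top of the knob. I'll allow for that offset from here on, going 30 mm lower to grip the knob.

>>> {"fn": "arm_command", "kwargs": {"increments": [0, 0, 0, 0, 0, 0, 0, 0, 0, 0, 0, 0, 0, 0, 0, 0, 0, 0, 0, 0, 0, 0, 0, 0, 0, 0, 0, 0, 0, 0, 0, 0, 0, 0, 0, 0, 0, 0, 30, 0, 0, 0, 0, 60, 0, 0, 0, 0, 87, 0, 0, 0, 0, 87, 0, 1, 0, 0, 87, 0, 1, 0, 0, 87, 0, 1, 0, 0, 87, 0, 1, 0, 0, 87, 0, 1, 0, 0, 87, 0, 1, 0, 0, 87, 0, 1, 0, 0, 87, 0, 1, 0, 0, 87, 0, 1, 0, 0, 87, 0]}}

```text
time: 6.9
tool_pos: [609.0, 209.6, 140.8]
tcp_rot: [-3.14, -0.001, 2.811]
contact_force: [-3.2, -5.3, 1.5]
grip_width: 27.8
```

Gripped at 27.8 mm. Now turning the rack by -72°.

>>> {"fn": "arm_command", "kwargs": {"increments": [1, 0, 0, 0, 6, 1, 0, 0, 0, 15, 1, 0, 0, 0, 24, 1, 0, 0, 0, 33, 1, 0, 0, 0, 42, 1, 0, 0, 0, 51, 1, 0, 0, 0, 60, 1, 0, 0, 0, 67, 1, 0, 0, 0, 72, 1, 0, 0, 0, 72, 1, 0, 0, 0, 72, 0, 0, 0, 0, 72, 0, 0, 0, 0, 72, 0, 0, 0, 0, 72, 0, 0, 0, 0, 72, 0, 0, 0, 0, 72, 0, 0, 0, -60, 72, 0, 0, 0, -120, 72, 0, 0, 0, -180, 72]}}

```text
time: 9.28
tool_pos: [609.1, 210.4, 323.0]
tcp_rot: [3.141, -0.0, 1.554]
contact_force: [1.1, 1.0, 0.1]
grip_width: 91.4
```

>>> {"fn": "arm_command", "kwargs": {"increments": [0, 15, -10, 0, -9, 0, 30, -20, 0, -18, 0, 45, -30, 0, -27, 0, 60, -40, 0, -36, 0, 75, -50, 0, -45, 0, 95, -60, 0, -54, 0, 115, -70, 0, -63, 0, 130, -80, 0, -72, 0, 145, -90, 0, -81, 0, 155, -97, 0, -90, 0, 160, -100, 0, -91, 0, 160, -100, 0, -91]}}

```text
time: 10.78
tool_pos: [512.0, 372.2, 320.9]
tcp_rot: [3.142, 0.0, 3.14]
contact_force: [0.0, -0.1, -0.3]
grip_width: 92.1
```

Run:
```python
from h import *
T=tool(); np.save('T2.npy',T); print(T[:3,3], sensors.get_obs()['tcp_rot'],sensors.get_obs()['time'])
im=imaging.capture('wrist'); cv2.imwrite('pics/w6.png',im)
```

```text
[511.98859708 372.24537379 320.9369618 ] [3.14158541e+00 6.95745983e-05 3.14019411e+00] 10.775
```

View pics/w6.png

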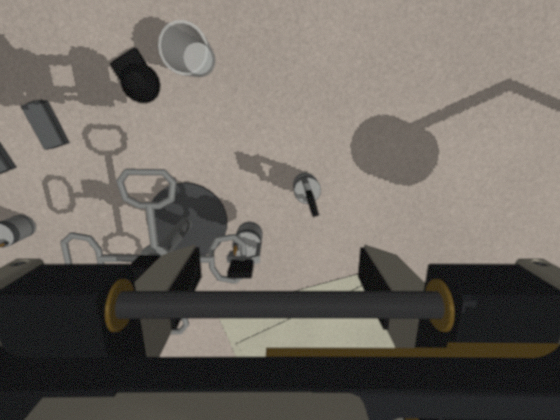

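The rack has turned, and an empty ring now faces the robot with its bar at (147,170). Canister A's tab runs from (303,180) to (315,216).

```bash
cat >> h.py <<'E'
def tab(im,C,box,thr=40,zb=101,zt=135):
    x0,y0,x1,y1=box; m=(im[y0:y1,x0:x1].max(2)<thr).astype(np.uint8)
    n,l,s,c=cv2.connectedComponentsWithStats(m); i=1+np.argmax(s[1:,4]); 
    pts=np.argwhere(l==i)[:,::-1]+[x0,y0]
    r=cv2.minAreaRect(pts.astype(np.float32)); P=cv2.boxPoints(r)
    o=np.argsort(P[:,1]); near=P[o[:2]].mean(0); far=P[o[2:]].mean(0)
    a=ray(C,[near],zb)[0]; b=ray(C,[far],zt)[0]; d=b-a
    print('rect',np.round(r[0]),np.round(r[1],1),'near',near,'far',far,'len',np.linalg.norm(d[:2]),'yaw',np.degrees(np.arctan2(d[1],d[0])),'centre',(a+b)[:2]/2)
    return (a+b)[:2]/2,np.arctan2(d[1],d[0])
E
python3 - <<'E'
from h import *
T=np.load('T2.npy'); im=cv2.imread('pics/w6.png'); C=cam('wrist',T)
p,a=tab(im,C,(290,165,330,225))
u=np.array([np.cos(a),np.sin(a)])
print('can axis pred',proj(C,[[*p,0],[*p,50],[*(p-15*u),101],[*(p-15*u),135],[*(p+15*u),101],[*(p+15*u),135]]).round(0).tolist())
t=cv2.imread('pics/top0.png'); Ct=cam('top'); print(ray(Ct,[(139.1,216.6)],118))
b=ray(C,[(147,170)],150);print('ring front bar',b)
print('base c',ray(C,[(190,214)],10))
E
```

```text
rect [311. 202.] [24.3  5.1] near [307.60004 190.79999] far [315.30005 213.9    ] len 23.96813941714097 yaw 18.644251546400664 centre [542.7554681  415.39103515]
can axis pred [[304.0, 183.0], [307.0, 190.0], [307.0, 189.0], [309.0, 195.0], [313.0, 208.0], [316.0, 216.0]]
[[543.8630832  411.44786581 118.        ]]
ring front bar [[493.41329532 213.23621918 150.        ]]
base c [[595.61542403 215.96987427  10.        ]]
```

>>> {"fn": "arm_command", "kwargs": {"increments": [0, -15, 21, 45, -9, 0, -29, 42, 90, -18.6, 0, -29, 42, 90, -18.6, 0, -29, 42, 90, -18.6]}}

```text
time: 11.32
tool_pos: [541.6, 413.7, 232.4]
tcp_rot: [3.141, 0.002, -2.82]
contact_force: [0.1, -0.1, 0.6]
grip_width: 91.9
```

Run:
```python
from h import *
T=tool(); np.save('T3.npy',T); print(T[:3,3], sensors.get_obs()['tcp_rot'])
im=imaging.capture('wrist'); cv2.imwrite('pics/w7.png',im); C=cam('wrist',T)
c=cv2.convertScaleAbs(cv2.resize(im[90:290,180:380],None,fx=3,fy=3,interpolation=cv2.INTER_CUBIC),alpha=1.6)
cv2.imwrite('pics/w7c.png',c)
```

```text
[541.62491817 413.7264871  232.40043687] [ 3.14142490e+00  1.68710577e-03 -2.81976511e+00]
```

View pics/w7c.png

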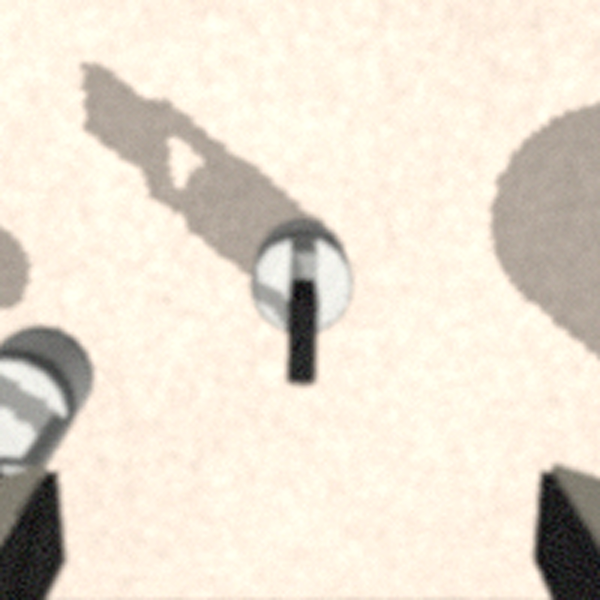

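The tab is nearly lined up with the tool: its near end is at full-image (281,184) and its far end at (280.5,217).

Run:
```python
from h import *
T=np.load('T3.npy'); C=cam('wrist',T)
for zb in (101,135):
    a=ray(C,[(281,184)],zb)[0]; b=ray(C,[(280.4,217.3)],135)[0]; d=b-a
    print(zb,np.linalg.norm(d[:2]),np.degrees(np.arctan2(d[1],d[0])),(a+b)[:2]/2, (T[:3,:3].T@((a+b)/2-T[:3,3]))[:2])
l=ray(C,[(180+302/3,90+285/3)],50)[0]; print('lid',l,(T[:3,:3].T@(l-T[:3,3]))[:2])
```

```text
101 26.512167819103045 16.822869129001607 [544.12623688 416.13045247] [-2.94026456  1.47018182]
135 34.223238997331265 17.56346231634836 [540.50108198 414.80331102] [0.88986072 1.36066958]
lid [543.66737548 416.28705129  50.        ] [-2.43977132  1.75247159]
```

>>> {"fn": "arm_command", "kwargs": {"increments": [0, -2, 1.5, 50, 0.8, 0, -2, 1.5, 100, 0.8, 0, -2, 1.5, 140, 0.8, 0, -2, 1.5, 158, 0.8, 0, -2, 1.5, 158, 0.8, 1, -2, 1.5, 158, 0.8, 1, -2, 1.5, 158, 0.8, 1, -2, 1.5, 158, 0.8, 1, -2, 1.5, 158, 0.8, 1, -2, 1.5, 158, 0.8, 1, -2, 1.5, 158, 0.8, 1, -2, 1.5, 158, 0.8, 1, -2, 1.5, 158, 0.8, 1, -2, 1.5, 158, 0.8, 1, -2, 1.5, 158, 0.8, 1, -2, 1.5, 158, 0.8]}}

```text
time: 13.38
tool_pos: [542.4, 416.2, 72.8]
tcp_rot: [-3.142, -0.0, -2.83]
contact_force: [0.3, -0.2, -0.3]
grip_width: 9.8
```

Gripped at 9.8 mm. Working out the approach to the bar, which is at about (494,210,150).

Run:
```python
from h import *
T=tool()
for p in ([542,416,160],[446,210.3,200],[446,210.3,158]): shift(p)
print(np.degrees(sensors.get_obs()['tcp_rot']))
```

```text
shift [  0.5  -0.  -87.2]
shift [ 154.9 -166.4 -127.1]
shift [ 154.9 -166.4  -85.1]
[-1.79998361e+02 -6.48565931e-03 -1.62156589e+02]
```

>>> {"fn": "arm_command", "kwargs": {"increments": [1, 0, 0, -40, 0, 1, 0, 0, -87, 0, 1, 20, -22, -127, 3, 1, 50, -54, -127, 8, 1, 82, -88, -127, 13, 1, 112, -120, -127, 17.8, 1, 140, -150, -127, 17.8, 1, 155, -166.4, -127, 17.8, 1, 155, -166.4, -105, 17.8, 1, 155, -166.4, -85, 17.8, 1, 155, -166.4, -85, 17.8, 1, 155, -166.4, -85, 17.8]}}

```text
time: 14.88
tool_pos: [446.3, 210.5, 158.6]
tcp_rot: [3.141, 0.001, -3.141]
contact_force: [-0.0, 0.1, -1.5]
grip_width: 9.8
```

Run:
```python
from h import *
T=tool(); np.save('T4.npy',T); o=sensors.get_obs(); print(T[:3,3], np.degrees(o['tcp_rot']),o['contact_force'],o['grip_width'])
w=imaging.capture('wrist'); cv2.imwrite('pics/w8.png',w); s=imaging.capture('side'); cv2.imwrite('pics/s8.png',s)
C=cam('wrist',T); print(proj(C,[[494.3,210.3,150],[494.3,188,150],[494.3,232,150]]).round(0).tolist(), proj(cam('side'),[[494.3,210.3,150],[446,210.3,150]]))
A=cv2.resize(s[90:250,190:330],(466,533)); B=cv2.resize(w[100:260,230:330],(333,533))
cv2.imwrite('pics/w8c.png',cv2.convertScaleAbs(np.hstack([A,B]),alpha=1.5))
```

```text
[446.28959427 210.52003942 158.58793267] [ 1.79980412e+02  4.81364575e-02 -1.79948291e+02] [-0.03215952  0.06426709 -1.50652714] 9.750261133228317
[[279.0, 295.0], [250.0, 295.0], [308.0, 295.0]] [[241.57397778 159.64643169]
 [223.59429202 162.70978098]]
```

View pics/w8c.png

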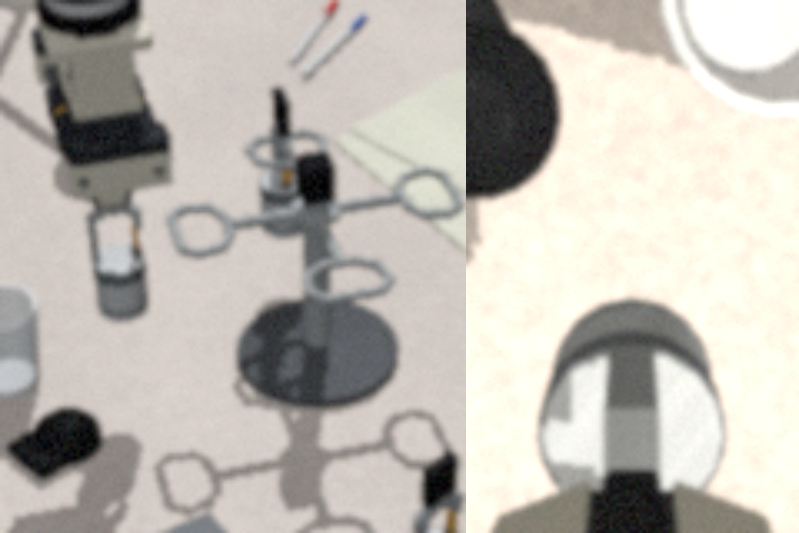

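The side view puts the front bar at (242,158.5), as predicted, and the gate is level with it. Pushing on.

>>> {"fn": "arm_command", "kwargs": {"increments": [1, -15, 0, 0, 0, 1, -25, 0, 0, 0, 1, -33, 0, 0, 0, 1, -41, 0, 0, 0, 1, -48, 0, 0, 0, 1, -54, 0, 0, 0, 1, -57, 0, 0, 0, 1, -57, 0, 0, 0, 1, -57, 0, 0, 0]}}

```text
time: 16.1
tool_pos: [503.1, 210.4, 158.3]
tcp_rot: [3.141, 0.001, -3.141]
contact_force: [-0.1, 0.6, -1.9]
grip_width: 9.8
```

Run:
```python
from h import *
s=imaging.capture('side'); cv2.imwrite('pics/s9.png',s)
A=cv2.convertScaleAbs(cv2.resize(s[115:200,215:295],(560,595),interpolation=cv2.INTER_CUBIC),alpha=1.5);cv2.imwrite('pics/s9c.png',A)
```

```text
(no output)
```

View pics/s9c.png

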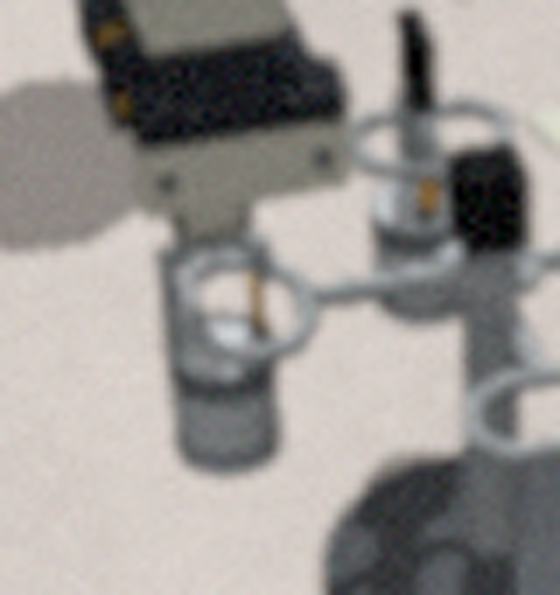

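The gate, crop (258,270) to (262,335), stands shut inside the ring with the bar behind it. Now lowering into the crown.

>>> {"fn": "arm_command", "kwargs": {"increments": [1, 0, 0, 7, 0, 1, 3, 0, 13, 0, 1, 6, 0, 18, 0, 1, 9, 0, 23, 0, 1, 9, 0, 26, 0, 1, 9, 0, 28, 0, 1, 9, 0, 28, 0]}}

```text
time: 17.02
tool_pos: [494.0, 210.4, 129.9]
tcp_rot: [3.142, 0.0, -3.141]
contact_force: [0.2, 0.5, -1.1]
grip_width: 9.6
```

>>> {"fn": "arm_command", "kwargs": {"increments": [1, 0, 0, 1, 0, 0.6, 0, 0, 1, 0, 0.6, 0, 0, 1, 0, 0.6, 0, 0, 1, 0, 0.6, 0, 0, 1, 0, 0.6, 0, 0, -30, 0, 0.6, 0, 0, -70, 0, 0.6, 0, 0, -120, 0]}}

```text
time: 18.02
tool_pos: [493.3, 210.2, 250.5]
tcp_rot: [-3.141, -0.002, -3.141]
contact_force: [0.9, 1.3, 0.3]
grip_width: 37.0
```

Run:
```python
from h import *
s=imaging.capture('side'); cv2.imwrite('pics/s10.png',s)
A=cv2.convertScaleAbs(cv2.resize(s[115:200,215:295],(380,404),interpolation=cv2.INTER_CUBIC),alpha=1.5)
t=imaging.capture('top'); cv2.imwrite('pics/t10.png',t)
B=cv2.convertScaleAbs(cv2.resize(t[150:290,190:330],(404,404),interpolation=cv2.INTER_CUBIC),alpha=1.5)
cv2.imwrite('pics/c10.png',np.hstack([A,B])); print(cv2.absdiff(t,cv2.imread('pics/top0.png'))[150:200,300:330].max())
```

```text
21
```

View pics/c10.png

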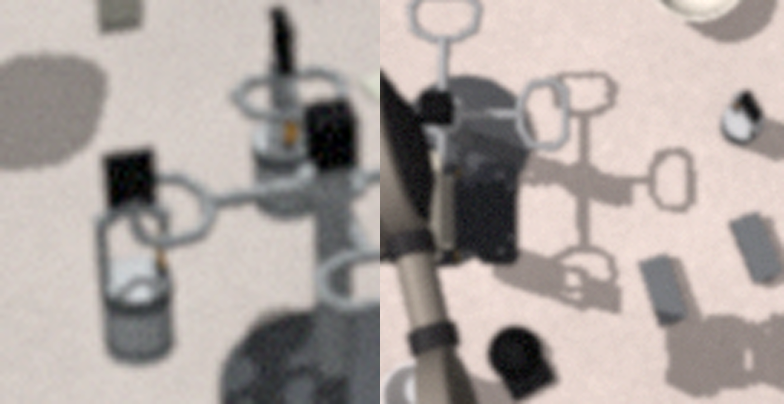

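Canister 1 hangs with the bar in its crown, and canister B and both cases haven't moved. Next is B; ring2 points to -y with its bar at about (609.5,94.5), so I can push B on along +y without touching the rack again.

Run:
```python
from h import *
t=cv2.imread('pics/t10.png'); C=cam('top'); print(ray(C,[(317.1,187)],118))
shift([600,-78,260])
```

```text
[[617.45487726 -81.8779262  118.        ]]
shift [-103.3 -289.2   -4.1]
```

>>> {"fn": "arm_command", "kwargs": {"increments": [0, -10, -30, 0, 0, 0, -30, -85, 0, 0, 0, -50, -140, 0, 0, 0, -70, -195, 0, 0, 0, -90, -250, 0, 0, 0, -104, -289, 0, 0, 0, -104, -289, 0, 0, 0, -104, -289, 0, 0]}}

```text
time: 19.12
tool_pos: [597.8, -78.0, 249.4]
tcp_rot: [3.141, -0.001, -3.141]
contact_force: [-0.6, -0.2, 0.3]
grip_width: 91.8
```

Run:
```python
from h import *
T=tool(); np.save('T5.npy',T); print(T[:3,3])
im=imaging.capture('wrist'); cv2.imwrite('pics/w11.png',im); C=cam('wrist',T)
print(proj(C,[[617.5,-82,50],[617.5,-82,118]]))
u,v=proj(C,[[617.5,-82,100]])[0].astype(int); x0=max(0,u-60);y0=max(0,v-60); print(x0,y0)
cv2.imwrite('pics/w11c.png',cv2.convertScaleAbs(cv2.resize(im[y0:y0+120,x0:x0+120],None,fx=4,fy=4,interpolation=cv2.INTER_CUBIC),alpha=1.5))
```

```text
[597.78875946 -78.00887293 249.35383799]
[[276.31669318 194.93483877]
 [275.81315823 210.40947482]]
215 145
```

View pics/w11c.png

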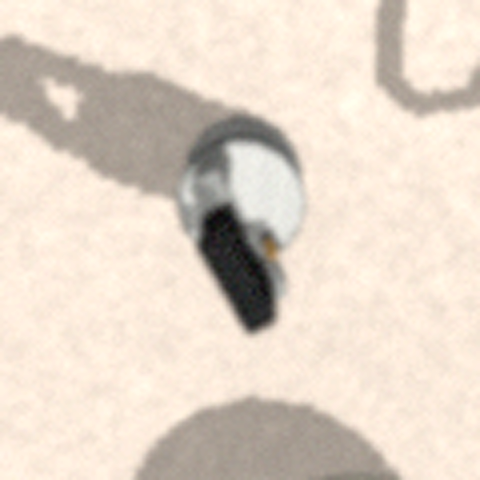

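The tab of B lies at about 28° yaw, its top edge running from crop (200,240) to (250,333); the lid centre is near (241,197).

Run:
```python
from h import *
T=np.load('T5.npy'); C=cam('wrist',T)
f=lambda x,y:(215+x/4,145+y/4)
q=ray(C,[f(200,240),f(250,333),f(275,318),f(225,225)],135); print(q, q.mean(0)); d=q[1]-q[0]; print(np.linalg.norm(d),np.degrees(np.arctan2(d[1],d[0])))
print('lid',ray(C,[f(241,197)],50))
im=cv2.imread('pics/w11.png'); m=(im[190:232,255:295].max(2)<40).astype(np.uint8)
for i,r in enumerate(m): print(190+i,''.join('#' if v else '.' for v in r))
```

```text
[[606.13471783 -93.17654857 135.        ]
 [632.26052122 -80.04574404 135.        ]
 [627.95139539 -73.33666653 135.        ]
 [602.02978312 -86.5786367  135.        ]] [617.09410439 -83.28439896 135.        ]
29.239966318378162 26.68405994587049
lid [[616.56010879 -83.41846395  50.        ]]
190 ........................................
191 ........................................
192 ........................................
193 ........................................
194 ........................................
195 ........................................
196 ........................................
197 ..............###.......................
198 ............######......................
199 ............######......................
200 ...........########.....................
201 ...........#########....................
202 ...........#########....................
203 ...........#########....................
204 ...........##########...................
205 ...........##########...................
206 ...........###########..................
207 ...........############..............
[... 383 characters left out ...]
.###########.............
217 .................##########.............
218 ..................##########............
219 ..................##########............
220 ...................#########............
221 ...................########.............
222 ....................#######.............
223 ....................########............
224 .....................######.............
225 ......................####..............
226 ......................##................
227 ........................................
228 ........................................
229 ........................................
230 ........................................
231 ........................................
```

>>> {"fn": "arm_command", "kwargs": {"increments": [0, -5, -1, 0, 8, 0, -10, -3, 0, 18, 0, -19, -5, 0, 28, 0, -19, -5, 0, 38, 0, -19, -5, 0, 48, 0, -19, -5, 0, 58, 0, -19, -5, 0, 68, 0, -19, -5, 0, 78, 0, -19, -5, 0, 88, 0, -19, -5, 0, 98, 0, -19, -5, 0, 108, 0, -19, -5, 0, 118, 0, -19, -5, 0, 128, 0, -19, -5, 0, 138, 0, -19, -5, 0, 146, 0, -19, -5, 0, 152, 0, -19, -5, 0, 152, 0, -19, -5, 0, 152]}}

```text
time: 21.42
tool_pos: [617.1, -82.6, 250.1]
tcp_rot: [3.142, -0.0, 0.493]
contact_force: [0.7, 0.2, 0.6]
grip_width: 91.8
```

Run:
```python
from h import *
print(np.degrees(sensors.get_obs()['tcp_rot'])); T=tool(); shift([617,-83.3,73])
im=imaging.capture('wrist'); cv2.imwrite('pics/w12.png',im); C=cam('wrist',T)
m=(im[150:250,240:320].max(2)<40).astype(np.uint8)
for i,r in enumerate(m[::2]): print(150+2*i,''.join('#' if v else '.' for v in r))
print(proj(C,[[617,-83.3,135],[617,-83.3,101]]))
```

```text
[ 1.79997004e+02 -1.65195022e-02  2.82296572e+01]
shift [ -0.4   0.5 177.1]
150 ................................................................................
152 ................................................................................
154 ................................................................................
156 ................................................................................
158 ................................................................................
160 ................................................................................
162 ................................................................................
164 ................................................................................
166 ................................................................................
168 ................................................................................
170 ................................................................................
172 ................................................................................
174 
[... 2584 characters left out ...]
..............................................
236 ................................................................................
238 ................................................................................
240 ................................................................................
242 ................................................................................
244 ................................................................................
246 ................................................................................
248 ................................................................................
[[279.77740035 196.08060572]
 [279.74292318 188.4315975 ]]
```

>>> {"fn": "arm_command", "kwargs": {"increments": [0, 0, 1, 50, 0, 0, 0, 1, 100, 0, 0, 0, 1, 150, 0, 0, 0, 1, 177, 0, 0, 0, 1, 177, 0, 1, 0, 1, 177, 0, 1, 0, 1, 177, 0, 1, 0, 1, 177, 0, 1, 0, 1, 177, 0, 1, 0, 1, 177, 0, 1, 0, 1, 177, 0, 1, 0, 1, 177, 0, 1, 0, 1, 177, 0, 1, 0, 1, 177, 0, 1, 0, 1, 177, 0, 1, 0, 1, 177, 0]}}

```text
time: 23.48
tool_pos: [617.6, -84.4, 72.9]
tcp_rot: [-3.141, 0.0, 0.489]
contact_force: [-1.0, 0.3, -0.8]
grip_width: 9.7
```

Run:
```python
from h import *
print(np.degrees(sensors.get_obs()['tcp_rot']))
for p in ([609.5,46,200],[609.5,46,158],[609.5,104,158]): shift(p)
```

```text
[-1.79993544e+02  5.51160766e-04  2.80459780e+01]
shift [  54.2 -118.9 -127.1]
shift [  54.2 -118.9  -85.1]
shift [  81.5 -170.1  -85.1]
```

>>> {"fn": "arm_command", "kwargs": {"increments": [1, 0, 0, -50, 0, 1, 0, 0, -100, 0, 1, 5, -10, -127, -9, 1, 15, -30, -127, -18, 1, 25, -50, -127, -27, 1, 35, -70, -127, -36, 1, 45, -90, -127, -45, 1, 52, -110, -127, -54, 1, 54, -119, -127, -62, 1, 54, -119, -127, -62, 1, 54, -119, -105, -62, 1, 54, -119, -85, -62, 1, 54, -119, -85, -62, 1, 54, -119, -85, -62]}}

```text
time: 25.22
tool_pos: [609.9, 45.6, 158.7]
tcp_rot: [3.14, 0.0, 1.57]
contact_force: [-0.1, 0.5, -1.3]
grip_width: 9.8
```

Run:
```python
from h import *
o=sensors.get_obs();print(np.degrees(o['tcp_rot']),o['grip_width'])
t=imaging.capture('top'); cv2.imwrite('pics/t13.png',t); s=imaging.capture('side'); cv2.imwrite('pics/s13.png',s)
print(proj(cam('top'),[[608.7,94.5,150]]),proj(cam('side'),[[608.7,94.5,150],[609.5,46,150],[494.3,210,150]]))
shift([608.7,104,158])
A=cv2.resize(s[110:250,220:360],(400,400),interpolation=cv2.INTER_CUBIC); B=cv2.resize(t[130:250,200:320],(400,400),interpolation=cv2.INTER_CUBIC)
cv2.imwrite('pics/c13.png',cv2.convertScaleAbs(np.hstack([A,B]),alpha=1.5))
```

```text
[1.79933584e+02 8.12405516e-04 8.99434300e+01] 9.769775434483734
[[253.3688684  189.19912736]] [[295.48159371 177.87008121]
 [301.3846662  189.43946118]
 [241.59709102 159.70990942]]
shift [58.2 -1.3  1.1]
```

View pics/c13.png

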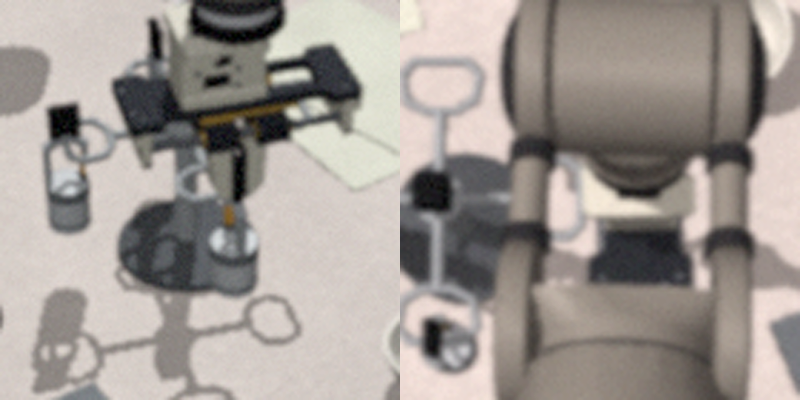

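The hook's gate is level with the ring at the expected spot, and the arm clears the hung canister. Pushing along +y.

>>> {"fn": "arm_command", "kwargs": {"increments": [1, 15, -1, 0.5, 0, 1, 25, -1, 0.5, 0, 1, 33, -1, 0.5, 0, 1, 41, -1, 0.5, 0, 1, 48, -1, 0.5, 0, 1, 54, -1, 0.5, 0, 1, 58, -1, 0.5, 0, 1, 58, -1, 0.5, 0, 1, 58, -1, 0.5, 0]}}

```text
time: 26.45
tool_pos: [608.2, 103.8, 157.4]
tcp_rot: [-3.142, 0.0, 1.571]
contact_force: [-0.5, -2.6, -3.2]
grip_width: 9.1
```

>>> {"fn": "arm_command", "kwargs": {"increments": [1, 1.5, 0, 0, 0, 1, 1.5, 0, 0, 0]}}

```text
time: 26.7
tool_pos: [608.3, 104.1, 157.4]
tcp_rot: [-3.141, 0.002, 1.571]
contact_force: [-0.2, -7.7, -3.6]
grip_width: 10.1
```

The force rises stiffly, so the bar is against the hook's back and past the gate. Lowering.

>>> {"fn": "arm_command", "kwargs": {"increments": [1, -2, 0, 0, 0, 1, -2, 0, 7, 0, 1, -4, 0, 13, 0, 1, -7, 0, 18, 0, 1, -10, 0, 23, 0, 1, -10, 0, 26, 0, 1, -10, 0, 28, 0, 1, -10, 0, 28, 0]}}

```text
time: 27.7
tool_pos: [609.2, 95.4, 130.8]
tcp_rot: [3.139, 0.0, 1.572]
contact_force: [1.2, -1.3, 3.9]
grip_width: 10.0
```

Run:
```python
from h import *
s=imaging.capture('side'); cv2.imwrite('pics/s14.png',s)
cv2.imwrite('pics/s14c.png',cv2.convertScaleAbs(cv2.resize(s[130:230,245:345],(600,600),interpolation=cv2.INTER_CUBIC),alpha=1.5))
```

>>> {"fn": "arm_command", "kwargs": {"increments": [0.6, 0, 0, 0, 0, 0.6, 0, 0, 0, 0, 0.6, 0, 0, 0, 0, 0.6, 0, 0, 0, 0, 0.6, 0, 0, -30, 0, 0.6, 0, 0, -70, 0, 0.6, -20, 0, -120, 0, 0, -80, 0, -120, 0, 0, -140, 0, -120, 0]}}

```text
time: 28.88
tool_pos: [608.5, -45.5, 250.2]
tcp_rot: [3.14, 0.0, 1.573]
contact_force: [0.5, -0.2, -0.5]
grip_width: 52.1
```

Run:
```python
from h import *
T=tool(); t=imaging.capture('top'); cv2.imwrite('pics/t15.png',t); s=imaging.capture('side'); cv2.imwrite('pics/s15.png',s)
A=cv2.resize(s[100:220,220:340],(400,400),interpolation=cv2.INTER_CUBIC); B=cv2.resize(t[140:280,200:340],(400,400),interpolation=cv2.INTER_CUBIC)
cv2.imwrite('pics/c15.png',cv2.convertScaleAbs(np.hstack([A,B]),alpha=1.5))
C=cam('top'); t0=cv2.imread('pics/top0.png')
# cases: grey blobs
for im in (t0,t):
  sub=im[215:275,275:340]; g=sub.astype(int).mean(2); m=((g<85)).astype(np.uint8); n,l,st,c=cv2.connectedComponentsWithStats(m)
  for i in range(1,n):
    if st[i,4]>60: print(st[i],c[i]+[275,215],cv2.minAreaRect(np.argwhere(l==i)[:,::-1].astype(np.float32)))
```

```text
[ 37  10  19  24 281] [321.06761566 236.15658363] ((46.12931442260742, 21.301727294921875), (24.554306030273438, 12.080193519592285), 66.80140686035156)
[  6  24  19  24 279] [289.35483871 250.89605735] ((14.549999237060547, 35.64999771118164), (24.349536895751953, 12.016654968261719), 71.56504821777344)
[   0    0   65   60 1051] [316.62321598 248.61560419] ((34.153846740722656, 30.73076820373535), (69.62123107910156, 51.186309814453125), 11.309932708740234)
```

View pics/c15.png

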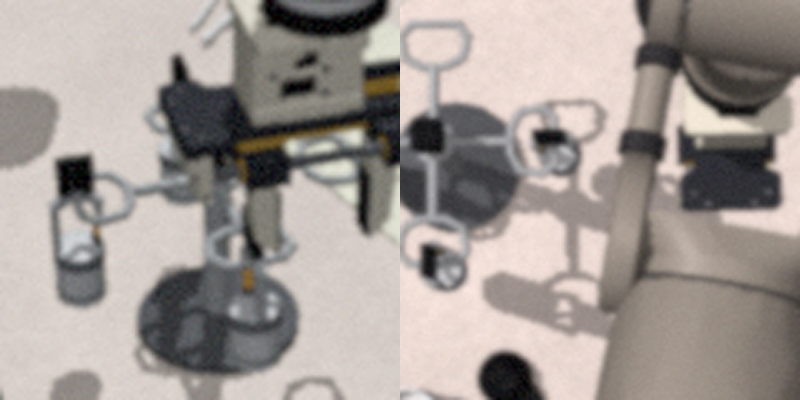

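Both canisters hang on their rings with gates in place. All 16 pictures are used, so I measure by numbers from here. Next the cabinet and cases.

Run:
```python
from h import *
t=cv2.imread('pics/top0.png'); C=cam('top'); hsv=cv2.cvtColor(t,cv2.COLOR_BGR2HSV)
# wood
m=cv2.inRange(hsv,(8,90,60),(25,255,255)); m[:150]=0; m[:,:350]=0; m[:,460:]=0
ys,xs=np.where(m>0); print('wood',xs.min(),xs.max(),ys.min(),ys.max(),m.sum()//255)
pts=np.c_[xs,ys].astype(np.float32); P=cv2.boxPoints(cv2.minAreaRect(pts)); print(P.round(1).tolist())
print(ray(C,P,88).round(1).tolist())
# cabinet dark quad
g=t.mean(2); print(t[160,395],t[215,400],t[260,411],t[245,410],hsv[215,400])
m=((g<75)).astype(np.uint8); m[:,:345]=0; m[:,455:]=0; m[:100]=0; m[210:]=0
m=cv2.morphologyEx(m,cv2.MORPH_OPEN,np.ones((5,5)))
c=max(cv2.findContours(m,0,2)[0],key=cv2.contourArea); q=cv2.approxPolyDP(c,5,True).reshape(-1,2); print(q.tolist(),ray(C,q,110).round(1).tolist())
# handle rows
for v in range(236,270): print(v,t[v,376:450:4].mean(1).astype(int))
```

```text
wood 366 442 193 247 3426
[[365.5, 199.0], [437.79998779296875, 192.0], [442.6000061035156, 240.89999389648438], [370.29998779296875, 247.89999389648438]]
[[585.4, -223.3, 88.0], [601.9, -433.9, 88.0], [460.9, -436.9, 88.0], [445.6, -229.7, 88.0]]
[84 84 79] [ 78 115 146] [81 83 87] [116 134 151] [ 16 119 146]
[[354, 130], [360, 202], [370, 203]] [[783.7, -194.9, 110.0], [573.9, -202.0, 110.0], [570.6, -230.0, 110.0]]
236 [101  76  80  81 118 118 120 115 114 116 130 123 118 123  76  69  91  90
  84]
237 [ 97  76  78  79 118 118 118 115 116 115 129 122 121 121  78  70  91  88
  84]
238 [ 96  73  77  80 117 118 117 114 115 114 129 123 120 122  79  71  88  86
  84]
239 [ 96  75  81  79 118 118 116 116 116 115 129 123 118 123  85  78  90  88
  85]
240 [ 95  75  81  79 119 119 115 115 115 113 130 123 118 121  94  93 102  95
  86]
241 [ 92  77  81  78 117 119 116 114 117 115 127 123 119 117 110 108 115 115
 104]
242 [ 92  77  78  76 116 119 115 115 118 116 125 123 122 116 122 126 133 140
 128]
243 [ 88  80  79  76 115 118 116 116 117 120 121 123 131 125 138 146 148 157
 142]
244 [ 86  83  
[... 1403 characters left out ...]
90  96  99  98 114  91 128 129
 124]
262 [130 128 125 115  85  87  86  90  96  98  97 101  99  97 120  94 127 128
 125]
263 [130 129 129 126  93  95  98  97 100 101  99 101 106 106 124  97 125 128
 125]
264 [127 129 128 127  99 100 101  97  95 104 104 112 120 118 128 104 120 127
 126]
265 [129 127 128 126  99  98 103 102  95 115 119 122 127 121 125 107 112 125
 127]
266 [127 128 128 127 107 105 118 116 100 126 123 123 121 114 115 101  97 126
 127]
267 [128 128 129 128 119 120 124 123 105 123 120 114 109  99  93  90  87 126
 125]
268 [131 127 129 127 127 125 127 118  97 114 104  94  90  85  84  83  85 124
 125]
269 [129 127 128 129 128 131 125 109  90  96  90  84  85  85  85  91 100 125
 124]
```

Run:
```python
from h import *
C=cam('top'); t=cv2.imread('pics/top0.png')
q=ray(C,[(376,250.5),(412,247.7),(440,245)],98); d=q[0]-q[2]; a=np.arctan2(-d[0],d[1]); print(q,np.degrees(a))
m=(t[238:256,360:460].mean(2)>140); ys,xs=np.where(m); print('panel cols',xs.min()+360,xs.max()+360); 
e=ray(C,[(xs.min()+360,250.8),(xs.max()+360,244.3)],98); print(e,e.mean(0),np.linalg.norm(e[0]-e[1]))
print('handle',ray(C,[(413,262.5)],72))
for u,v in ((289.4,250.9),(321.1,236.2)): print(ray(C,[(u,v)],18))
```

```text
[[ 437.91716901 -242.9734213    98.        ]
 [ 443.54958762 -344.71001264   98.        ]
 [ 449.39856915 -424.36437937   98.        ]] 3.6217866501777776
panel cols 375 448
[[ 437.1440885  -240.12281244   98.        ]
 [ 450.87325043 -447.18283704   98.        ]] [ 444.00866946 -343.65282474   98.        ] 207.51468302955521
handle [[ 401.99953696 -354.09605292   72.        ]]
[[443.39040628  -3.86707291  18.        ]]
[[ 485.35813378 -100.35762921   18.        ]]
```

>>> {"fn": "arm_command", "kwargs": {"increments": [0, 0, -10, -30, -9, 0, 0, -30, -60, -18, 0, 0, -50, -70, -27, 0, 0, -70, -70, -36, 0, 0, -90, -70, -45, 0, 0, -110, -70, -54, 0, 0, -130, -70, -63, 0, 0, -150, -70, -72, 0, 0, -165, -70, -81, 0, 0, -170, -70, -90, 0, 0, -170, -70, -90, 0, 0, -170, -70, -90]}}

```text
time: 30.48
tool_pos: [438.6, -44.4, 319.4]
tcp_rot: [3.141, 0.0, 3.14]
contact_force: [0.1, -0.3, -0.6]
grip_width: 91.8
```

```bash
cat >> h.py <<'E'
def cases(im,C,mask=None):
    h=cv2.cvtColor(im,cv2.COLOR_BGR2HSV); out=[]
    for lo,hi in ((40,110),):
        g=cv2.GaussianBlur(im,(3,3),0).astype(int); m=((g.max(2)<105)&(g.max(2)>40)&(g[...,0]>=g[...,2]-4)).astype(np.uint8)
        m[245:]=0
        m=cv2.morphologyEx(m,cv2.MORPH_OPEN,np.ones((3,3)))
        for c in cv2.findContours(m,0,2)[0]:
            r=cv2.minAreaRect(c); 
            if cv2.contourArea(c)>300:
                P=ray(C,cv2.boxPoints(r),18); e1,e2=P[1]-P[0],P[2]-P[1]; e=e1 if np.linalg.norm(e1)>np.linalg.norm(e2) else e2
                if e[0]<0: e=-e
                print('px',np.round(r[0]),'area',cv2.contourArea(c),'c',P.mean(0).round(1),'dims',np.linalg.norm(e1).round(1),np.linalg.norm(e2).round(1),'yaw',np.degrees(np.arctan2(e[1],e[0])).round(1))
E
python3 - <<'E'
from h import *
T=tool(); np.save('T6.npy',T); print(T[:3,3],np.degrees(sensors.get_obs()['tcp_rot'])[2]); im=imaging.capture('wrist'); cv2.imwrite('pics/w16.png',im); C=cam('wrist',T)
cases(im,C)
p=proj(C,[[443,-4,18],[485,-100,18]]); print(p)
for u,v in p.astype(int): print(im[v,u],im[v-6,u+6], im[v,u+60])
E
```

```text
[438.59563379 -44.39039464 319.38361627] 179.88962618097352
px [418. 234.] area 1033.5 c [555.7 198.5  18. ] dims 115.1 40.0 yaw 89.9
px [460. 215.] area 659.0 c [522.5 264.6  18. ] dims 47.4 110.4 yaw 58.1
px [249. 196.] area 687.5 c [487. -96.  18.] dims 31.7 69.7 yaw 21.4
px [307. 171.] area 688.0 c [444.8   1.5  18. ] dims 29.2 69.4 yaw 17.7
[[304.00132564 169.84999204]
 [246.33069328 194.73778556]]
[90 91 86] [91 92 90] [120 127 137]
[89 91 87] [92 91 92] [123 130 137]
```

>>> {"fn": "arm_command", "kwargs": {"increments": [0, -24, -26, 40, -9, 0, -48.4, -51.6, 90, -18, 0, -48.4, -51.6, 150, -21.5, 0, -48.4, -51.6, 210, -21.5, 0, -48.4, -51.6, 265, -21.5, 0, -48.4, -51.6, 310, -21.5, 0, -48.4, -51.6, 332, -21.5, 0, -48.4, -51.6, 339, -21.5, 0, -48.4, -51.6, 343, -21.5, 0, -48.4, -51.6, 343, -21.5]}}

```text
time: 31.78
tool_pos: [487.5, -96.4, -22.9]
tcp_rot: [-3.141, 0.001, -2.766]
contact_force: [0.1, 0.5, -0.7]
grip_width: 91.7
```

>>> {"fn": "arm_command", "kwargs": {"increments": [1, 0, 0, 0, 0, 1, 0, 0, 0, 0, 1, 0, 0, 0, 0, 1, 0, 0, 0, 0, 1, 0, 0, 0, 0, 1, 0, 0, 0, 0, 1, 0, 0, 0, 0, 1, 0, 0, 0, 0, 1, 0, 0, 0, 0]}}

```text
time: 32.9
tool_pos: [486.8, -96.2, -23.6]
tcp_rot: [3.142, 0.0, -2.765]
contact_force: [-0.4, 0.3, -0.0]
grip_width: 31.6
```

Run:
```python
from h import *
print(np.degrees(sensors.get_obs()['tcp_rot'])); 
for p in ([487,-96,130],[520.5,-381,130],[520.5,-381,10],[515,-297,130]): shift(p)
```

```text
[ 1.79994694e+02  2.06997782e-04 -1.58451432e+02]
shift [-2.000e-01  1.000e-01 -1.536e+02]
shift [  73.3 -277.3 -153.6]
shift [  73.3 -277.3  -33.6]
shift [  47.6 -197.1 -153.6]
```

>>> {"fn": "arm_command", "kwargs": {"increments": [1, 0, 0, -50, 0, 1, 0, 0, -100, 0, 1, 3, -12, -153, 0, 1, 15, -57, -153, 4, 1, 28, -107, -153, 8, 1, 42, -160, -153, 12, 1, 56, -212, -153, 16, 1, 68, -257, -153, 17.8, 1, 73.3, -277, -153, 17.8, 1, 73.3, -277, -153, 17.8, 1, 73.3, -277, -153, 17.8]}}

```text
time: 34.28
tool_pos: [520.2, -379.5, 129.1]
tcp_rot: [3.14, -0.001, -3.076]
contact_force: [0.5, -0.1, -1.1]
grip_width: 31.8
```

Run:
```python
from h import *
T=tool(); np.save('T7.npy',T); o=sensors.get_obs(); print(T[:3,3],np.degrees(o['tcp_rot'])[2],o['grip_width']); im=imaging.capture('wrist'); cv2.imwrite('pics/w17.png',im); C=cam('wrist',T)
ex=np.array([.998,.0645,0]); ey=np.array([-.0645,.998,0]); o=np.array([444,-344,98.])
print('pred panel top ends',proj(C,[o+103*ey,o-103*ey,o]).round(0).tolist())
print('pred case bottom near',proj(C,[[486,-381,154],[486,-397,154],[486,-365,154]]).round(0).tolist())
for c in range(20,560,30):
    col=im[:260,c].mean(1); idx=np.where(col>145)[0]; print(c,idx.min() if len(idx) else None,idx.max() if len(idx) else None,len(idx),'|',end=' ')
print()
sm=cv2.resize(im[:270],(70,34),interpolation=cv2.INTER_AREA)
hsv=cv2.cvtColor(sm,cv2.COLOR_BGR2HSV)
for r in range(34): print('%3d'%(r*8),''.join('w' if (8<h<25 and s>90) else 'X' if v<60 else 'B' if v>150 else '.' for h,s,v in hsv[r]))
```

```text
[ 520.24895495 -379.52281499  129.10156183] -176.22307415258388 31.802026919597605
pred panel top ends [[484.0, 127.0], [191.0, 127.0], [337.0, 127.0]]
pred case bottom near [[281.0, 203.0], [253.0, 202.0], [309.0, 205.0]]
20 31 257 119 | 50 25 259 149 | 80 0 259 190 | 110 0 259 180 | 140 0 259 144 | 170 0 70 71 | 200 0 135 87 | 230 0 135 82 | 260 0 204 141 | 290 0 204 143 | 320 0 237 178 | 350 0 238 189 | 380 0 145 113 | 410 0 144 127 | 440 0 259 174 | 470 0 259 260 | 500 0 259 260 | 530 0 257 258 | 
  0 .XXXXXXXXBBBBBBBBBBBBBBBBBBBBBBBBBBBBBBBBBBBBBBBBBBBBBBBBBBBBBBBBBBBBB
  8 XXXXXXXXXBBBBBBBBBBBBBBBBBBBBBBBBBBBBBBBBBBBBBBBBBBBBBBBBBBBBBBBBBBBBB
 16 XXXXXXXX.BBBBBBBBBBBBBBBBBBBBBBBBBBBBBBBBBBBBBBBBBBBBBBBBBBBBBBBBBBBBB
 24 XXX..BBBBBBBBBBBBBBBBBBBBBBBBBBBBBBBBBBBBBBBBBBBBBBBBBBBBBBBBBBBBBBBBB
 32 ..BBBBBBBBBBBBBBBBBBBBBBBBBBBBBBBBBBBBBBBBBBBBBBBBBBBBBBBBBBBBBBBBBBBB
 40 ...BBBBBBBBBBBBBBBBBBBBBBB..............BBBBBBBBBBBBBBBBBBBBBBBBBBBBBB
 48 ....BBBBBBBBBBBBBBBBBBBBB...............BBBBBBBBBBBBBBBBBBBBBBBBBBBBBB
 56 .....BBBBBBBBBBB..BBBBBBBB.BBBBBBBBBBB..BBBBBBBBBB.BBBBBBBBBBBBB
[... 1256 characters left out ...]
wwwwwwwwwwwwBBBBBBBBBBBBB
200 BBBBBBBBBBBBBBBBBBBBB......wwwwwwwwwwwwwwwwwwwwwwwwwwwwwBBBBBBBBBBBBBB
208 BBBBBBBBBBBBBBBBBBBBB......wwwwwXXXXXXwwwwwwwwwwwwwwwwwwBBBBBBBBBBBBBB
216 BBBBBBBBBBBBBBBBBBBBB......wwww........wwwwwwwwwwwwwwwwwBBBBBBBBBBBBBB
224 BBBBBBBBBBBBBBBBBBBBB......wwww........wwwwwwwwwwwwwwwwwBBBBBBBBBBBBBB
232 BBBBBBBBBBBBBBBBBB.........wwww........wwwwwwwwwwwwwwwwwBBBBBBBBBBBBBB
240 BBBBBBBBBBBBBBBBBB.........wwww........wwwwwwwwwwwwwwwwwBBBBBBBBBBBBBB
248 BBBBBBBBBBBBBBBBBB.........ww............wwwwwwwwwwwwwwBBBBBBBBBBBBBBB
256 BBBBBBBBBBBBBBBBBB....................X....wwwwwwwwwwwwBBBBBBBBBBBBBB.
264 ......BBBBBBBBBBB.XXXXXXXXXX..XX......X...XXXXXXXXXXXwwBBBBBBBBB......
```

The case is held and over the drawer, with the panel and walls where predicted. Lowering and releasing with a small opening.

>>> {"fn": "arm_command", "kwargs": {"increments": [1, 0, 0, 40, 0, 1, 0, 0, 80, 0, 1, 0, 0, 105, 0, 1, 0, 0, 118, 0, 1, 0, 0, 118, 0, 1, 0, 0, 118, 0]}}

```text
time: 35.08
tool_pos: [521.2, -381.1, 12.8]
tcp_rot: [-3.14, 0.002, -3.076]
contact_force: [0.2, -0.7, -1.0]
grip_width: 31.7
```

>>> {"fn": "arm_command", "kwargs": {"increments": [1, 0, 0, 6, 0, 1, 0, 0, 6, 0, 0.55, 0, 0, 6, 0, 0.55, 0, 0, 6, 0, 0.55, 0, 0, 6, 0, 0.55, 0, 0, 6, 0, 0.55, 0, 0, -40, 0, 0.55, 0, 0, -90, 0, 0.55, 0, 0, -150, 0]}}

```text
time: 36.2
tool_pos: [519.9, -380.3, 162.2]
tcp_rot: [3.14, -0.001, -3.076]
contact_force: [0.5, -0.1, 0.4]
grip_width: 41.3
```

Run:
```python
from h import *
T=tool(); o=sensors.get_obs(); print(T[:3,3],np.degrees(o['tcp_rot'])[2],o['grip_width'],o['contact_force']); im=imaging.capture('wrist'); cv2.imwrite('pics/w18.png',im); C=cam('wrist',T)
sm=cv2.resize(im[:270],(70,34),interpolation=cv2.INTER_AREA)
hsv=cv2.cvtColor(sm,cv2.COLOR_BGR2HSV)
for r in range(10,34): print('%3d'%(r*8),''.join('w' if (8<h<25 and s>90) else 'X' if v<60 else 'B' if v>150 else '.' for h,s,v in hsv[r]))
print('pred case ctr',proj(C,[[521,-381,44],[486,-381,44],[556,-381,44]]).round(0).tolist())
for p in ([444.8,1.5,250],[440,20,250]): shift(p)
```

```text
[ 519.88698474 -380.30641569  162.15577777] -176.25598013692883 41.27303390690617 [ 0.49222642 -0.14669164  0.38398553]
 80 ..........B..........BBBBBB..BBB...........BBBB.BBBBBBBBBBBBBBBBBBBBBB
 88 ..........B..................................BB.BBBBBBBBBBBBBBBBBBBBBB
 96 ..........B.....................................BBBBBBBBBBBBBBBBBBBBBB
104 .................................................BBBBBBBBBBBBBBBBBBBBB
112 ..B..............................................BBBBBBBBBBBBBBBBBBBBB
120 .........................BBBBBBBBBBBBBBBBBBBBBBBBBBBBBBBBBBBBBBBBBBBBB
128 B..BB...BBBBB....BB......BBBBBBBBBBBBBBBBBBBBBBBBBBBBBBBBBBBBBBBBBBBBB
136 BBBBBBBBBBBBBBBBBBBBBB.....wwwwwwwwwwwwwwwwwwwwwwwwwwwwBBBBBBBBBBBBBBB
144 BBBBBBBBBBBBBBBBBBBBBB.....wwwwwwwwwwwwwwwwwwwwwwwwwwwwBBBBBBBBBBBBBBB
152 BBBBBBBBBBBBBBBBBBBBBB.....wwwwwwwwwwwwwwwwwwwwwwwwwwwwBBBBBBBBBBBBBBB
160 BBBBBBBBBBBBBBBBBBBBBB.....wwwwww...wwwwwwwwwwwwwwwwwwBBBBBBBBBBBBBBBB
168 BBBBBBBBBBBBBBBBBBBBBB.....Bwwwww....wwwwwwwwwwwwwwwwwBBBBBBBBBBBBBBBB
176 BBBBBBBBBBBBBBBBBBBBBB.....Bwwwww....wwwwwwwwwwwwwwwwwBBBBBBBBBBBBBBBB
184 B
[... 234 characters left out ...]
BBBBBBBBBBBBB.....wwwww....wwwwwwwwwwwwwwwwwBBBBBBBBBBBBBBBB
216 BBBBBBBBBBBBBBBBBBBB........wwwww....wwwwwwwwwwwwwwwwBBBBBBBBBBBBBBBBB
224 BBBBBBBBBBBBBBBBBBBB........wwwww....wwwwwwwwwwwwwwwwBBBBBBBBBBBBBBBBB
232 BBBBBBBBBBBBBBBBBBBB........wwwwwwwwwwwwwwwwwwwwwwwwwBBBBBBBBBBBBBBBBB
240 BBBBBBBBBBBBBBBBBBBB........wwwwwwwwwwwwwwwwwwwwwwwwwBBBBBBBBBBBBB..B.
248 BBBBBBBBBBBBBBBBBBBB..........wwwwwwwwww..wwwwwwwwwwwBBBBBBBBBBBB.....
256 BBBB.BBBBBBBBBBBBBBB..........wwwwwwwwww....wwwwwwwwwBBBBBBBBBBBB.....
264 ......BBBBBBBBB.....XXXXXX...XwwwwwwwwwwX...XXXXXXXX...BBBBBBBBB......
pred case ctr [[279.0, 197.0], [281.0, 164.0], [276.0, 228.0]]
shift [ 52.1 388.2 -81.9]
shift [ 55.7 406.9 -82.1]
```

>>> {"fn": "arm_command", "kwargs": {"increments": [0.3, 5, 30, -40, 0, 0, 15, 85, -80, 0, 0, 27, 140, -120, 0, 0, 38, 195, -150, 0, 0, 49, 250, -150, 0, 0, 60, 305, -150, 0, 0, 70, 355, -150, 0, 0, 75, 386, -150, 0, 0, 75, 386, -150, 0, 0, 75, 386, -150, 0]}}

```text
time: 37.5
tool_pos: [420.5, -1.0, 311.4]
tcp_rot: [-3.141, 0.0, -3.076]
contact_force: [-0.1, 0.2, -0.8]
grip_width: 91.5
```

Run:
```python
from h import *
T=tool(); print(T[:3,3],np.degrees(sensors.get_obs()['tcp_rot'])[2]); im=imaging.capture('wrist'); cv2.imwrite('pics/w19.png',im); C=cam('wrist',T)
cases(im,C); shift([444.8,1.5,-24])
```

```text
[420.53479154  -0.95172412 311.42655667] -176.24122556126022
px [420. 230.] area 501.5 c [511.3 247.1  18. ] dims 44.9 74.2 yaw 88.0
px [ 42. 216.] area 960.5 c [ 528.4 -392.9   18. ] dims 42.8 75.0 yaw 4.4
px [280. 183.] area 695.0 c [444.9   1.7  18. ] dims 29.1 69.3 yaw 18.1
shift [-24.3   1.3 335.3]
```

>>> {"fn": "arm_command", "kwargs": {"increments": [0, -12, 1, 50, -7, 0, -24.3, 1.3, 100, -14.3, 0, -24.3, 1.3, 160, -14.3, 0, -24.3, 1.3, 215, -14.3, 0, -24.3, 1.3, 265, -14.3, 0, -24.3, 1.3, 305, -14.3, 0, -24.3, 1.3, 325, -14.3, 0, -24.3, 1.3, 335, -14.3, 0, -24.3, 1.3, 335, -14.3, 1, -24.3, 1.3, 335, -14.3, 1, -24.3, 1.3, 335, -14.3, 1, -24.3, 1.3, 335, -14.3, 1, -24.3, 1.3, 335, -14.3, 1, -24.3, 1.3, 335, -14.3, 1, -24.3, 1.3, 335, -14.3, 1, -24.3, 1.3, 335, -14.3, 1, -24.3, 1.3, 335, -14.3, 1, -24.3, 1.3, 335, -14.3]}}

```text
time: 39.8
tool_pos: [444.5, 2.5, -23.6]
tcp_rot: [3.141, 0.0, -2.827]
contact_force: [0.4, -0.2, 0.0]
grip_width: 31.5
```

Run:
```python
from h import *
print(np.degrees(sensors.get_obs()['tcp_rot'])[2]); 
for p in ([515,-299,130],): shift(p)
```

```text
-161.9536829683474
shift [  26.3 -308.5 -153.7]
```

>>> {"fn": "arm_command", "kwargs": {"increments": [1, 0, 0, -50, 0, 1, 0, 0, -100, 0, 1, 2, -20, -153, 0, 1, 6, -70, -153, 4, 1, 10, -125, -153, 8, 1, 15, -180, -153, 12, 1, 20, -235, -153, 14.3, 1, 24, -285, -153, 14.3, 1, 26.3, -308.5, -153, 14.3, 1, 26.3, -308.5, -153, 14.3, 1, 26.3, -308.5, -110, 14.3, 1, 26.3, -308.5, -70, 14.3, 1, 26.3, -308.5, -45, 14.3, 1, 26.3, -308.5, -30, 14.3, 1, 26.3, -308.5, -28, 14.3, 1, 26.3, -308.5, -28, 14.3]}}

```text
time: 41.8
tool_pos: [515.6, -299.2, 5.3]
tcp_rot: [-3.141, 0.001, -3.076]
contact_force: [-0.7, -0.3, -0.4]
grip_width: 31.7
```

>>> {"fn": "arm_command", "kwargs": {"increments": [0.55, 0, 0, 0, 0, 0.55, 0, 0, 0, 0, 0.55, 0, 0, 0, 0, 0.55, 0, 0, 0, 0, 0.55, 0, 0, -40, 0, 0.55, 0, 0, -90, 0, 0.55, 0, 0, -150, 0]}}

```text
time: 42.68
tool_pos: [514.4, -298.6, 155.1]
tcp_rot: [3.14, -0.002, -3.076]
contact_force: [0.3, -1.3, 0.2]
grip_width: 41.6
```

Run:
```python
from h import *
T=tool(); o=sensors.get_obs(); print(T[:3,3],np.degrees(o['tcp_rot'])[2],o['grip_width'],o['contact_force']); im=imaging.capture('wrist'); cv2.imwrite('pics/w20.png',im); C=cam('wrist',T)
sm=cv2.resize(im[:270],(70,34),interpolation=cv2.INTER_AREA)
hsv=cv2.cvtColor(sm,cv2.COLOR_BGR2HSV)
for r in range(8,34): print('%3d'%(r*8),''.join('w' if (8<h<25 and s>90) else 'X' if v<60 else 'B' if v>150 else '.' for h,s,v in hsv[r]))
print('pred case ctr',proj(C,[[515.6,-299.2,44],[521,-381,44]]).round(0).tolist())
for p in ([360,-348,150],[360,-348,45],[402,-346.5,45]): shift(p)
```

```text
[ 514.42781776 -298.64023814  155.12658806] -176.26015485846742 41.56708011097909 [ 0.3496686  -1.31593388  0.20594223]
 64 .....................................BBBBBBBBBBBBBBBBBBBBBBBBBBBBBBBBB
 72 ......................................BBBBBBBBBBBBBBBBBBBBBBBBBBBBBBBB
 80 ..................................B.BBBBBBBBBBBBBBBBBBBBBBBBBBBBBBBBBB
 88 ....................................BBBBBBBBBBBBBBBBBBBBBBBBBBBBBBBBBB
 96 ......................................BBBBBBBBBBBBBBBBBBBBBBBBBBBBBBBB
104 ........................................BBBBBBBBBBBBBBBBBBBBBBBBBBBBBB
112 ........................................BBBBBBBBBBBBBBBBBBBBBBBBBBBBBB
120 ............BBBBBBBBBBBBBBBBBBBBBBBBBBBBBBBBBBBBBBBBBBBBBBBBBBBBBBBBBB
128 ...B.....BBBBBBBBBBB.B.BB...BBBBBBBBBBBBBBBBBBBBBBBBBBBBBBBBBBBBBBBBBB
136 BBBBBBBBBBBB..BwwwwwwwwwwwwwwwwwwwwwwwwwwwwBBBBBBBBBBBBBBBBBBBBBBBBBBB
144 BBBBBBBBBBBB...wwwwwwwwwwwwwwwwwwwwwwwwwwwwBBBBBBBBBBBBBBBBBBBBBBBBBBB
152 BBBBBBBBBBBB...wwwwwwwwwwwwwwwwwwwwwwwwwwwwBBBBBBBBBBBBBBBBBBBBBBBBBBB
160 BBBBBBBBBBBBB..wwwwwwwwwwwwwwwwwwwwwwwwwwwwBBBBBBBBBBBBBBBBBBBBBBBBBBB
168 B
[... 394 characters left out ...]
www....wwwwww....wwwwwwBBBBBBBBBBBBBBBBBBBBBBBBBBB
216 BBBBBBBBBBBBB...wwwwwww.....wwwww....wwwwwwBBBBBBBBBBBBBBBBBBBB...BBBB
224 BBBBBBBBBBB.....wwwwwww....wwwwww....wwwwwBBBBBBBBBBBBBBBBBBBB.BBBBBB.
232 BBBBBBBBBBB.....BwwwwwwwwwwwwwwwwwwwwwwwwwBBBBBBBBBBBBBBBBBBBBBBBB.BB.
240 BBBBBBBBBBB.....BwwwwwwwwwwwwwwwwwwwwwwwwwBBBBBBBBBBBBBBBBB...BBBB....
248 BBBBBBBBBBB......wwwwwwwwwww..wwwwwwwwww..BBBBBBBBBBBBBBBB......B.BBBB
256 BBBB.BBBBBBB.....wwwwwwwww....wwwwwwwwww....BBBBBBBBBBBBBBB...B...BBBB
264 ......BBBBBB...XX.XXXXXXXX...XwwwwwwwwwwX...X..........BBBBB.B........
pred case ctr [[279.0, 199.0], [199.0, 199.0]]
shift [160.9 -36.2  13.5]
shift [161.9 -35.3 118.5]
shift [119.9 -36.6 118.9]
```

Both cases lie side by side in the drawer. Going in front of the handle with shut fingers.

>>> {"fn": "arm_command", "kwargs": {"increments": [1, 40, -8, 0, 0, 1, 95, -20, 0, 0, 1, 150, -33, 0, 0, 1, 167, -36, 0, 0, 1, 167, -36, 40, 0, 1, 167, -36, 90, 0, 1, 167, -36, 125, 0, 1, 167, -36, 127, 0, 1, 167, -36, 127, 0]}}

```text
time: 43.85
tool_pos: [351.6, -346.5, 28.3]
tcp_rot: [-3.14, 0.001, -3.076]
contact_force: [0.3, -0.5, 0.4]
grip_width: 0.6
```

>>> {"fn": "arm_command", "kwargs": {"increments": [1, -10, 0, 0, 0, 1, -20, 0, 0, 0, 1, -28, 0, 0, 0, 1, -36, 0, 0, 0, 1, -44, 0, 0, 0, 1, -52, 0, 0, 0, 1, -60, 0, 0, 0, 1, -68, 0, 0, 0, 1, -76, 0, 0, 0, 1, -84, 0, 0, 0]}}

```text
time: 45.1
tool_pos: [435.0, -340.2, 27.2]
tcp_rot: [3.141, -0.0, -3.076]
contact_force: [-1.2, 1.6, 1.2]
grip_width: 0.5
```

>>> {"fn": "arm_command", "kwargs": {"increments": [1, -8, 0, 0, 0, 1, -16, 0, 0, 0, 1, -24, 0, 0, 0, 1, -32, 0, 0, 0, 1, -40, 0, 0, 0, 1, -48, 0, 0, 0, 1, -56, 0, 0, 0, 1, -64, 0, 0, 0, 1, -72, 0, 0, 0, 1, -76, 0, 0, 0]}}

```text
time: 46.35
tool_pos: [511.1, -335.5, 27.4]
tcp_rot: [-3.141, 0.0, -3.076]
contact_force: [-0.9, 0.6, 0.5]
grip_width: 0.1
```

>>> {"fn": "arm_command", "kwargs": {"increments": [1, -3, 0, 0, 0, 1, -6, 0, 0, 0, 1, -9, 0, 0, 0]}}

```text
time: 46.72
tool_pos: [519.5, -334.9, 27.5]
tcp_rot: [3.142, 0.0, -3.076]
contact_force: [-0.9, -0.0, 0.8]
grip_width: 0.4
```

>>> {"fn": "arm_command", "kwargs": {"increments": [1, -3, 0, 0, 0, 1, -6, 0, 0, 0, 1, -9, 0, 0, 0, 1, -10, 0, 0, 0]}}

```text
time: 47.22
tool_pos: [526.7, -334.3, 27.4]
tcp_rot: [3.14, -0.006, -3.076]
contact_force: [-14.1, -0.8, 6.9]
grip_width: 0.3
```

>>> {"fn": "arm_command", "kwargs": {"increments": [1, -2, 0, 0, 0, 1, -4, 0, 0, 0, 1, -5, 0, 0, 0]}}

```text
time: 47.6
tool_pos: [526.5, -334.2, 27.4]
tcp_rot: [3.138, -0.015, -3.076]
contact_force: [-31.8, -2.3, 16.9]
grip_width: 0.4
```

End stop reached. Backing off, then a check with the fixed cameras.

>>> {"fn": "arm_command", "kwargs": {"increments": [1, 8, 0, 0, 0, 1, 40, 0, 0, 0, 1, 90, 0, 0, 0, 1, 110, 0, -50, 0, 1, 110, 0, -100, 0, 1, 110, 0, -160, 0, 1, 110, 0, -220, 0, 1, 110, 0, -220, 0]}}

```text
time: 48.6
tool_pos: [426.9, -343.1, 253.0]
tcp_rot: [-3.132, 0.008, -3.076]
contact_force: [0.2, 0.9, -0.2]
grip_width: 0.3
```

Run:
```python
from h import *
o=sensors.get_obs(); print(o['time'],o['tool_pos'],o['contact_force'])
t=imaging.capture('top'); cv2.imwrite('pics/t21.png',t); s=imaging.capture('side'); cv2.imwrite('pics/s21.png',s)
m=cv2.inRange(cv2.cvtColor(t,cv2.COLOR_BGR2HSV),(8,90,60),(25,255,255)); print('wood top',(m[150:260,350:460]>0).sum())
C=cam('top')
for c in (376,390,400,412,424,436):
    col=t[180:250,c].mean(1); i=np.where(col>138)[0]+180; print(c,i.tolist())
# gates: orange in side; compare with s15/s10
h=cv2.cvtColor(s,cv2.COLOR_BGR2HSV); g=cv2.inRange(h,(8,120,70),(25,255,255))
n,l,st,cc=cv2.connectedComponentsWithStats(g[100:240,220:340])
for i in range(1,n):
    if st[i,4]>2: print('brass',st[i],cc[i]+[220,100])
Cs=cam('side')
print('A gate/crown pred',proj(Cs,[[494.3+15,210,57+65],[494.3+15,210,57+54],[494.3+15,210,57+76],[494.3,210,150],[494.3,210,57+118]]).round(1).tolist())
print('B pred',proj(Cs,[[609,94.5+15,57+65],[609,94.5,57+118]]).round(1).tolist())
k=(s[100:240,220:340].max(2)<45).astype(np.uint8); n,l,st,cc=cv2.connectedComponentsWithStats(k)
for i in range(1,n):
    if st[i,4]>25: print('black',st[i],(cc[i]+[220,100]).round(1))
# cases / loose canisters elsewhere; bystanders change vs start
t0=cv2.imread('pics/top0.png')
d=cv2.absdiff(t,t0).max(2)
for nm,(x0,y0,x1,y1) in dict(bowl=(282,122,320,160),cup=(192,272,218,298),mouse=(226,260,252,290)).items(): print(nm,(d[y0:y1,x0:x1]>40).mean().round(3))
```

```text
48.6 [ 426.88341885 -343.09376681  253.00760246] [ 0.20698427  0.88972993 -0.24727223]
wood top 13
376 [200, 201, 202]
390 [199, 200, 201, 238]
400 [198, 199, 200, 235, 239]
412 [197, 198, 199, 229, 230, 231]
424 [196, 197, 198]
436 [195, 196, 197]
brass [79 82  2  4  7] [299.42857143 183.71428571]
A gate/crown pred [[247.7, 167.3], [248.0, 170.6], [247.5, 164.0], [241.6, 159.7], [241.0, 151.9]]
B pred [[293.9, 183.1], [295.6, 169.9]]
black [   0   18   33   57 1407] [233.7 149.6]
black [62 37  8 14 59] [286.2 143.4]
black [63 61  8 15 57] [285.7 167.6]
black [80 61  9 14 97] [304.  167.2]
black [  6  96  61  37 865] [258.9 217.1]
bowl 0.0
cup 0.0
mouse 0.0
```

>>> {"fn": "arm_command", "kwargs": {"increments": [1, -3, 30, -40, 0, 1, -9, 80, -77, 0, 1, -15, 135, -77, 0, 1, -21, 190, -77, 0, 1, -28, 245, -77, 0, 1, -34, 300, -77, 0, 1, -41, 355, -77, 0, 1, -47, 410, -77, 0, 1, -53, 461, -77, 0, 1, -53, 461, -77, 0, 1, -53, 461, -77, 0]}}

```text
time: 50.08
tool_pos: [447.1, 122.0, 323.1]
tcp_rot: [-3.141, -0.002, -3.076]
contact_force: [-0.1, -0.4, 0.0]
grip_width: 0.7
```

Run:
```python
from h import *
T=tool(); print(T[:3,3]); im=imaging.capture('wrist'); cv2.imwrite('pics/w22.png',im); C=cam('wrist',T); s=imaging.capture('side'); cv2.imwrite('pics/s22.png',s); Cs=cam('side')
for n,(x,y,ux,uy) in dict(A=(494.3,210,1,0),B=(609,94.5,0,1)).items():
    P=[[x,y,192],[x,y,158],[x+15*ux,y+15*uy,122],[x,y,150],[x,y,57]]
    print(n,'wrist top/bottom tab,gate,crown,bottom',proj(C,P).round(0).tolist(),'side',proj(Cs,P).round(0).tolist())
def blobs(I,m,mn,nm,off):
    n,l,st,cc=cv2.connectedComponentsWithStats(m.astype(np.uint8))
    for i in range(1,n):
        if mn<st[i,4]<3000: print(nm,st[i,:2]+off,st[i,2:],(cc[i]+off).round(1))
blobs(im,im[:245].max(2)<45,60,'wblack',[0,0])
h=cv2.cvtColor(im,cv2.COLOR_BGR2HSV); blobs(im,cv2.inRange(h[:245],(8,120,70),(25,255,255)),4,'wbrass',[0,0])
blobs(s,s[90:240,200:340].max(2)<45,25,'sblack',[200,90])
h=cv2.cvtColor(s,cv2.COLOR_BGR2HSV); blobs(s,cv2.inRange(h[90:240,200:340],(8,120,70),(25,255,255)),2,'sbrass',[200,90])
```

```text
[447.05537135 122.04478258 323.12471017]
A wrist top/bottom tab,gate,crown,bottom [[353.0, 238.0], [347.0, 228.0], [340.0, 229.0], [346.0, 226.0], [333.0, 205.0]] side [[241.0, 147.0], [241.0, 157.0], [248.0, 167.0], [242.0, 160.0], [244.0, 187.0]]
B wrist top/bottom tab,gate,crown,bottom [[249.0, 317.0], [251.0, 301.0], [264.0, 287.0], [252.0, 298.0], [257.0, 266.0]] side [[296.0, 164.0], [296.0, 175.0], [294.0, 183.0], [296.0, 178.0], [296.0, 206.0]]
wblack [281  98] [  39   48 1266] [301.  122.5]
wblack [342 219] [ 15  26 289] [348.8 232.5]
sblack [210  90] [23  4 52] [219.5  90.9]
sblack [272 118] [ 4 13 39] [273.7 123.9]
sblack [279 136] [ 11  16 143] [284.2 143.6]
sblack [237 147] [11 12 99] [242.  152.5]
sblack [300 161] [  9  14 103] [304.  167.3]
sblack [263 181] [ 25  31 357] [275.6 197. ]
sblack [200 213] [ 20  20 287] [208.5 222.1]
sbrass [275 142] [2 3 5] [275.4 142.8]
sbrass [299 182] [2 3 6] [299.5 183. ]
```

A sits as predicted, but B has shifted about 8 px in the side view since I released it. I'm triangulating its tab from the top and side views.

Run:
```python
from h import *
t=cv2.imread('pics/t21.png'); C=cam('top'); Cs=cam('side'); 
for f in ('t15','t21'):
    t=cv2.imread(f'pics/{f}.png'); k=(t[140:260,180:290].max(2)<40).astype(np.uint8); n,l,st,cc=cv2.connectedComponentsWithStats(k)
    for i in range(1,n):
        if 10<st[i,4]<900: print(f,'black',st[i,2:],(cc[i]+[180,140]).round(1), ray(C,[cc[i]+[180,140]],175).round(1)[0])
print('side ray z175',ray(Cs,[(304,167.3)],175),'gate z122',ray(Cs,[(299.5,183)],122))
for n in('s15','s21','s22'):
    s=cv2.imread(f'pics/{n}.png'); sub=s[155:215,280:325]; g=sub.mean(2).astype(int)
    print(n); 
    for r in g[::2]: print(' '.join('%3d'%v for v in r[::2]))
```

```text
t15 black [ 3  8 16] [284.9 142.8] [729.1   7.2 175. ]
t15 black [ 6  3 12] [286.2 159.7] [682.5   4.8 175. ]
t15 black [ 11  11 115] [209.2 187.1] [612.  209.5 175. ]
t15 black [10  5 39] [252.1 187.8] [607.9  96.5 175. ]
t15 black [ 7  8 39] [286.7 189.9] [600.5   5.3 175. ]
t15 black [ 5 10 36] [209.9 231.3] [495.4 207.3 175. ]
t21 black [ 9  9 41] [251.1 179. ] [631.6  98.8 175. ]
t21 black [ 13  11 120] [209.1 187.1] [612.  209.6 175. ]
t21 black [18 11 61] [230.2 201.4] [572.9 154.3 175. ]
t21 black [10 14 97] [203.2 204.9] [564.9 224.8 175. ]
t21 black [16  8 46] [220.8 212. ] [545.3 178.8 175. ]
t21 black [ 5 11 44] [209.8 230.8] [496.6 207.6 175. ]
side ray z175 [[632.11951891  98.90467642 175.        ]] gate z122 [[622.82707638 105.72542558 122.        ]]
s15
 79  82  65  65  68  87  88  28  10  19  27  41  80  98 131 136 134 126 109  91  98 111 120
 78  80  68  72  74 122 122  61  62  75  76  78 112 136 136 135 138 139 135 128 120 139 149
 72  69  68  66  77 123 133  77  82  85  82  74 100 136 137 137 136 136 137 137 132 122 143
107  72  67  64  78 115 108  67  82  82  83 
[... 7267 characters left out ...]
  63  67  71  71  72  71  70  72 124 131 130 129 130 130
 51  32  32  36  51  63  61  61  62  65  71  73  78  79  73  69  70 116 131 131 130 131 130
 42  39  39  36  59  64  64  63  62  61  72  76  79  77  76  70  65 112 133 134 131 131 130
 41  36  35  37  58  60  61  60  63  56  60  72  73  77  70  60  64 118 130 131 131 133 130
 45  35  36  39  62  64  64  61  61  53  64  61  61  60  59  67  96 129 131 134 133 130 129
 38  29  35  42  55  57  46  43  40  57  78  98  99  99 102 120 130 131 132 132 131 132 132
 44  48  47  40  46  51  57  69  91 109 125 132 134 134 130 132 132 131 134 134 134 132 129
 89  82  82  82  96  99 111 124 131 130 132 135 135 135 130 117 105 104 103 107 126 130 130
```

B was knocked about 23 mm along its bar and yawed. Both views put its tab at z≈175 (crown at 150), 23 mm from the bar's middle. It hasn't moved between the last two looks and hangs straight, so it's within limits and I'll leave it. The drawer met a hard stop with no wood showing. Handing in.

Run:
```python
from h import *
C=cam('top'); print('panel now',ray(C,[(412,198)],98))
print(sensors.get_obs()['contact_force']); print(ticket.close_job())
```

```text
panel now [[ 584.33953067 -354.02162761   98.        ]]
[-0.13569434  0.09517526 -0.43186456]
the job is handed in; nothing more can be done
None
```

The job is handed in at about 50 s of the 210 s allowed. No verdict came back, so the end state below rests on my own checks.

- **Rack and canisters:** I turned the rack by -72° by its knob, which brought ring1 to the robot's side. The two loose canisters that were there were snapped on, A onto ring1 along +x and B onto ring2 along +y.
- **Slide cases and drawer:** Both cases went side by side into the drawer. I pushed it shut until the force rose to about 32 N at the stop.

**Last checks**
- **Canister A:** its tab is within about 1 px of the prediction. I saw its gate shut before I lowered it, but the colour mask did not pick the gate up again at the end.
- **Canister B:** some time after I released it, it shifted about 23 mm along its bar and turned about 50°, probably from the announced knock. Both fixed cameras agree its crown is at bar height, 23 mm from the bar's middle. It stood upright and was at rest in the last two looks. I left it there, and its gate angle was not measured after that.
- **Drawer:** the front panel moved about 140 mm, to the cabinet's edge, and almost no wood shows.
- **Bystanders:** the bowl, cup and mouse show no change from the first picture.

**What disagreed:** the real fingertips sit about 30 mm above the reported TCP. Because of this, my first knob grasp shut on top of the knob. I corrected for the offset in every later grasp.

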